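Open the press and draw out the sconce board to its line

TASK

The sconce board has set in the press: wind the handwheel back anticlockwise, several grips at the rim, until the platen stands about 15 mm (one board's thickness, some five eighths of a turn) clear of the board, and leave it at that gap for the next board. Then take the board by its free end and draw it straight out until the scored line is at the edge of the bed, and finish holding it there, level with its tail still flat on the bed, because it would tip if let go and I have to screw the candle arm on from below. Leave everything else on the bench alone.

Things in the scene. Friction and masses are not known exactly. Their poses are not given: they have to be found in the camera images.
- press: Grey bench screw press, fixed. Origin at the centre of its underside, on the table. Bed 270 mm along the press's x, 220 mm along y, top 70 mm above the table. Two 22 mm columns at x = +-105 mm, y = 0 carry a crosshead 46 mm wide in y, top 186 mm above the table (196 mm at nuts and boss). The board sticks out on its +y side, roughly the robot's left.
- press_edge (a point): Middle of the bed's upper edge on the side where the board sticks out (press x 0, y +110 mm, 70 mm above the table). Axes as the press: y points straight out of the press, the way to draw the board; z up.
- platen: Pressing plate on the screw, dark steel, 150 (x) x 180 (y) x 16 mm, with guide arms to the columns; origin at the centre of its flat underside, which touches the board's top (85 mm above the table) at wheel angle 0. It rises without turning.
- wheel (a joint): Handwheel angle, rad. 0: platen just touches the board; starts slightly below 0, pressing on it. Grows anticlockwise seen from above, which lifts screw, wheel and platen together 24 mm a turn (3.82 mm per rad; 15 mm is 3.93 rad). Takes about 0.3 N m, stays where left, limit 7.2.
- wheel_centre (a point): Centre of the level black handwheel, in its rim's mid-plane, on the vertical screw axis (press x 0, y 0); 228 mm above the table at angle 0, rising with it. Rim: round bar 16 mm thick on a circle of 80 mm radius. Hub 34 mm across, with a nut to 22 mm over the mid-plane. Three 12 mm spokes 120 degrees apart, one along this point's x axis, which turns with the wheel.
- board: Wooden sconce back board lying on the press bed under the platen: 320 mm long (its y, + to the outer end), 64 wide, 15 thick, about 0.25 kg, evenly heavy; origin at the centre of its underside. Silver strip on the inner part, three small holes in the outer part, a dark line scored round it. With the line at the bed's edge it tips if let go (centre of gravity 40 mm outside).
- board_line (a point): The scored dark line (3 mm wide) round the board, 200 mm from its outer end; this point is on the line in the middle of the board's underside. Hidden under the platen at the start.
- board_end (a point): Middle of the upper edge of the board's outer end (board y +160 mm, top face). It starts 90 to 120 mm outside the bed's edge; the two long sides of this free end can be pinched from above.
- bracket: Bystander, leave alone: brass candle arm of a sconce, flat 30 x 90 mm plate with a short arm and a 38 mm cup, up to 32 mm high, lying near the press; origin under its plate.
- screwdriver: Bystander, leave alone: wooden-handled screwdriver, 170 mm long, lying near the press on the robot's side; origin under its middle.
- spare_board: Bystander, leave alone: a shorter loose wooden board, 230 x 50 x 12 mm, lying flat on the table (not in the press); origin at the centre of its underside.
- candlestick: Bystander, leave alone: silver candlestick, 225 mm high, foot 120 mm across, standing; origin at the centre of its foot.
- flask: Bystander, leave alone: stoppered clear glass flask, 68 mm across, 136 mm high, standing; origin at the centre of its underside.
- dish: Bystander, leave alone: shallow clear glass dish, 90 mm across, 28 mm high; origin at the centre of its underside.
- brush: Bystander, leave alone: flat brush, 170 mm long, lying; origin under its middle.
- jar: Bystander, leave alone: amber jar with metal cap, 64 mm across, 75 mm high, standing; origin at the centre of its underside.

How it is judged (in metres and radians):
On the way, in this order (a step that is already met when the one before it is completed fails the run):
1. the press is open, platen about 15 mm (12 to 18 mm) above the board, the board not yet drawn (moved less than 15 mm) (value of joint wheel between 3.1 and 4.75 rad and distance of board from where it was at the start of the episode below 0.015 m and velocity of joint wheel between -0.1 and 0.1 rad/s), for 0.2 s.
2. the board, held by the fingers, has its line within 5 mm of the bed's edge (y of board_line in the frame of press_edge between -0.005 and 0.005 m and x of board_line in the frame of press_edge between -0.025 and 0.025 m and z of board_line in the frame of press_edge between -0.004 and 0.004 m and angle between the y axis of board and the y axis of press, either way round below 0.09 rad and angle between board's own z axis and vertical below 0.04 rad and contact force between the fingers and board above 1 N), for 0.2 s.
At the end, for the whole second after the job is handed in: The fingers hold the board still (1 N or more): line within 5 mm of the bed's edge (4 mm in height), within 25 mm of the bed's middle sideways, square to the press within 5 degrees, level within 2.3 degrees; the platen stands 12 to 18 mm above it without touching (wheel 3.1 to 4.75 rad) (all of step 2 and value of joint wheel between 3.1 and 4.75 rad and contact force between platen and board below 0.2 N and linear speed of board below 0.01 m/s and angular speed of board below 0.05 rad/s); the arm keeps its last pose, push and grip.
It fails at once if the board tips or comes off the bed (angle between board's own z axis and vertical above 0.15 rad or height (world z) of board below 0.05 m).
It fails at once if a bystander is disturbed (moved more than 25 mm) (distance of any of bracket, screwdriver, spare_board, candlestick, flask, dish, brush, jar from where it was at the start of the episode above 0.025 m).
It also fails if it takes over 72 s, if anything falls off the work surface, if the arm or the gripper's body presses on something with over 40 N, if the wrist force passes 120 N, or if a joint passes its speed limit or range.

ROBOT

A 6-joint arm with a two-finger parallel gripper is mounted at the origin on the work surface. World frame = base frame: x ahead of the robot, y to its left, z up, the work surface at z = 0. Lengths are in mm, angles in rad, forces in N, time in s.
With the tool pointing down it reaches from about 275 to 750 mm from the base axis. Payload 10.2 kg.
Tool frame: the origin (TCP) lies midway between the tips of the shut fingers; the grasp point (between the pads) lies 19 mm behind it; z points along the fingers, y is the direction in which the jaws open and shut (so a half turn about z gives the same grasp; the last joint's range is limited). The gripper opens to 85 mm and grips with 20 to 120 N. Pads are 22 mm wide; open, the fingers measure 114 mm over their backs; the gripper's body (76 mm by 85 mm) begins 54 mm behind the grasp point. The pads swing forward as they close: fully open they stand 13 mm farther back than shut.
Start: joints at [-1.357, 0.313, 1.498, -0, 1.331, -0.223], TCP at [222.086, -475.72, 231.294] pointing down, gripper open.
Joint ranges: [-2.94, 2.94], [-0.97, 2.17], [0.19, 2.56], [-1.23, 4.37], [0.02, 3.11], [-2.88, 2.88]. Speed limits (rad/s): [2.39, 2.39, 3.01, 3.14, 3.14, 3.14].

INTERFACE

Orientations are given as a unit quaternion [w, x, y, z].
In Python, from rig import ctrl gives the robot as it stands.
- The arm moves only by the tool carry_out, never from a script. Its argument "plan" is a list of rows, each a list of 3 entries, a list of its own where there are three numbers: the finger opening in mm, from 0 to 85.4, then the shift along the tool's x, y, z in mm, then the turn, a rotation vector about the tool's x, y, z in units of 6 degrees (1.0 is 6 degrees). In form: [[grip, [x, y, z], [ax, ay, az]], ...]. A call has 1 to 20 rows; each row shifts and turns the commanded pose from where the row before left it, along the tool's axes as they then stand; what a row does not reach is not made up. A row lasts 1/12 s, in which the tool goes at most 41.7 mm and 7.16 degrees, less where a joint would pass 70% of its speed; a pose out of reach is approached as far as the arm can. A call with a gripper value outside its range is refused whole. The fingers move at their own pace and stop on an object; "grip_force" is the grip in N (left out, the last holds). Time passes only in rows, so rows that do not move let the fingers close. It gives the time, the measured TCP pose, the force and the opening at its end, in the units of the state.
- ctrl.sense(): the state, without advancing time (a new reading comes with each control period).
- ctrl.capture(name): name is "scene" or "side" or "wrist"; returns a dict with "color" (480x640x3 uint8, blue, green, red), "range_z" (480x640 float32, mm along the optical axis (not along the pixel's ray), 0 where there is no reading), "fx", "fy", "cx", "cy" (pixels), "cam_to_world" (4x4, takes a point from camera to world coordinates); the wrist camera has in their place "tool_from_camera" (4x4, takes a point from camera to tool coordinates, whose origin is the TCP and whose axes are the flange's). Camera axes: x right, y up, looking along -z (the intrinsics and any distortion apply to the point x, -y, -z); pixel columns grow to the right and rows downward; lengths in mm; the calibration is good to about 2 mm. The wrist camera is an equidistant fisheye: a pixel r from the principal point sees the ray r / f radians off the axis. A picture is of the moment at which its call begins: read the wrist's pose just before it.
- ctrl.finish_job(): hands the job in, once; it reports no verdict.
The state is a dict: "time_s": time; "joints": joint angles; "dq": joint speeds; "tau": joint torques, N m; "eef_pos": TCP position; "ee_rot": TCP orientation; "force": force on the tool from outside, world axes, zero at the start; "wrist_torque": the same for the moment, N m; "grip_width": opening from 0.0 (shut) to 1.0 (fully open).
Only numpy, scipy, OpenCV 4.12 (cv2) and the standard library are available. Lean on these libraries where they do the work, as an engineer would, in place of code of your own. Each camera call takes 0.05 s, during which the arm holds its last target.

## Working session

There is one attempt and no reset: what is moved stays moved. The work goes in short steps, Python scripts to look and compute and a tool call to move; the robot and the scene stay as the last step left them, time stands still between calls to the robot, and variables do not carry over. Pictures are saved under pics/ and viewed, and the job is handed in when it is done.

Besides the shell and the picture viewer there is one more tool, called after "Emit:" as name(argument=value, ...) on one line, values as JSON. carry_out: Moves the arm, as the interface text tells. Its arguments: {"type":"object","properties":{"plan":{"type":"array"},"grip_force":{"type":"number"}},"required":["plan"]}

```bash
ls; mkdir -p pics; python3 - <<'E'
from rig import ctrl
import cv2, pickle
s=ctrl.sense(); print(s)
for n in ("scene","side","wrist"):
    c=ctrl.capture(n); cv2.imwrite(f"pics/{n}0.png",c["color"]); pickle.dump(c,open(f"{n}0.pkl","wb"))
    print(n,{k:v for k,v in c.items() if k not in("color","range_z")})
E
```

```text
pics
{'time_s': 0.0, 'joints': array([-1.35741483e+00,  3.13418470e-01,  1.49846318e+00, -9.37458532e-06,
        1.33101494e+00, -2.23380426e-01]), 'dq': array([ 1.26688245e-03,  6.54095981e-04,  7.14156518e-05,  8.79587500e-04,
       -9.91616590e-04,  1.14006858e-04]), 'tau': array([ 6.47597026e-04, -4.12262678e+01, -2.59748000e+01, -1.26652508e-04,
        4.09987741e-03, -7.80140965e-06]), 'eef_pos': array([ 222.01604454, -475.44543777,  230.74139521]), 'ee_rot': array([-6.51980083e-04,  9.76249042e-01,  2.16650368e-01, -1.29294196e-06]), 'force': array([-0.06084288,  0.41130794, -0.070232  ]), 'wrist_torque': array([-0.00854502, -0.01830175, -0.04669292]), 'grip_width': 0.9997116754758792}
scene {'fx': 566.3104073433689, 'fy': 566.3104073433689, 'cx': 314.85858503641873, 'cy': 237.44571680594834, 'cam_to_world': array([[-7.58394230e-01, -3.70334308e-01,  5.36368057e-01,
         1.33489849e+03],
       [ 6.51742512e-01, -4.20310561e-01,  6.31324583e-01,
         9.72480652e+02],
       [-8.35999363e-03,  8.28366786e-01,  5.60123717e-01,
         9.88472773e+02],
       [ 0.0000
[... 308 characters left out ...]
03751941e-01,  8.60570431e-01,
         1.13603083e+03],
       [ 6.72948850e-04,  8.62987156e-01,  5.05225410e-01,
         7.89137262e+02],
       [ 0.00000000e+00,  0.00000000e+00,  0.00000000e+00,
         1.00000000e+00]])}
wrist {'fx': 371.64829954431775, 'fy': 371.64829954431775, 'cx': 325.7731013670199, 'cy': 240.26318659695994, 'tool_from_camera': array([[ 6.27883212e-04,  9.50478943e-01,  3.10788326e-01,
         7.91038755e+01],
       [ 9.99999730e-01, -4.78224551e-04, -5.57745136e-04,
         1.72895080e-01],
       [-3.81498400e-04,  3.10788593e-01, -9.50478987e-01,
        -1.41781884e+02],
       [ 0.00000000e+00,  0.00000000e+00,  0.00000000e+00,
         1.00000000e+00]])}
```

View pics/scene0.png

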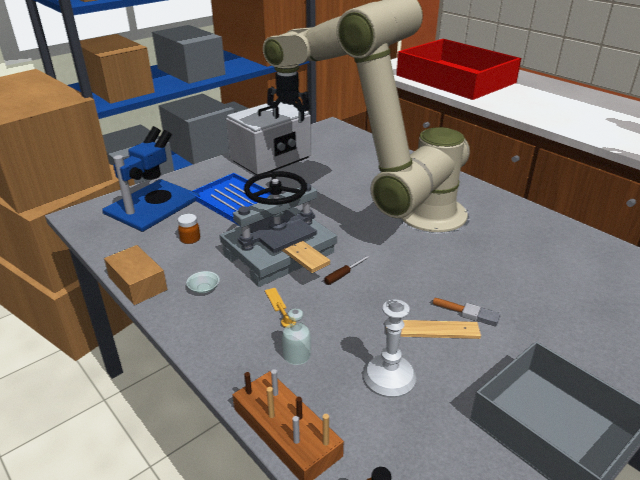

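View pics/side0.png

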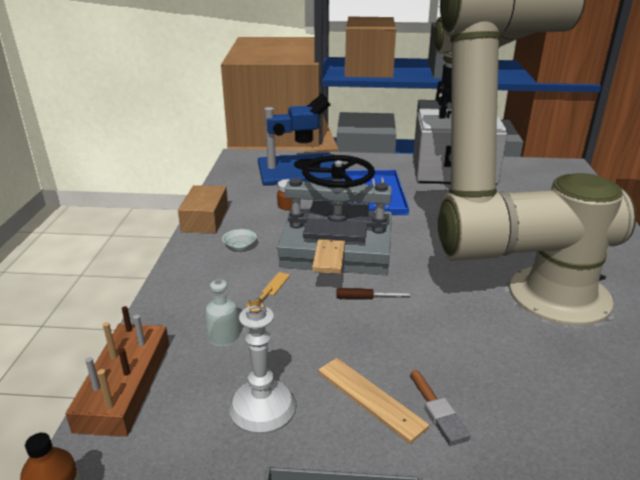

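View pics/wrist0.png

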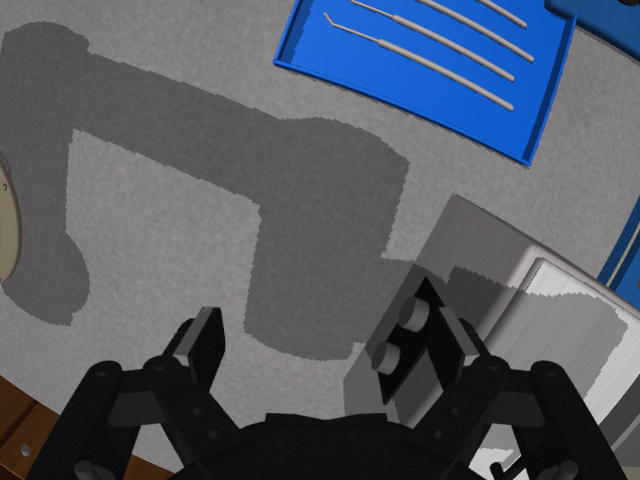

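The scene view shows the press around (280,230), with its wheel at (276,187) and the board end at (310,257). The side view has the wheel at (338,170) and the board at (329,255). Next I'll measure from the range data and enlarge the crops.

```bash
cat > h.py <<'E'
import numpy as np, cv2, pickle
from scipy.spatial.transform import Rotation as R
def cloud(c):
    z=c["range_z"].astype(float); v,u=np.mgrid[:480,:640]
    P=np.stack([(u-c["cx"])/c["fx"]*z,-(v-c["cy"])/c["fy"]*z,-z],-1)
    T=c["cam_to_world"]; W=P@T[:3,:3].T+T[:3,3]; W[z==0]=np.nan
    return W
def proj(c,p):
    T=c["cam_to_world"]; q=(np.asarray(p)-T[:3,3])@T[:3,:3]
    return c["cx"]+c["fx"]*q[...,0]/-q[...,2], c["cy"]-c["fy"]*q[...,1]/-q[...,2]
def crop(c,u0,v0,w,h,k,name):
    cv2.imwrite(name,cv2.resize(c["color"][v0:v0+h,u0:u0+w],None,fx=k,fy=k,interpolation=cv2.INTER_CUBIC))
E
python3 - <<'E'
from h import *
from scipy.optimize import least_squares
for n,box in(("scene",(205,140,150,150)),("side",(260,140,150,150))):
    c=pickle.load(open(n+"0.pkl","rb")); crop(c,box[0],box[1],150,150,4,f"pics/{n}0c.png")
    W=cloud(c); u0,v0,w,h=box; S=W[v0:v0+h,u0:u0+w].reshape(-1,3)
    col=c["color"][v0:v0+h,u0:u0+w].reshape(-1,3).max(1)
    m=(S[:,2]>222)&(S[:,2]<245); Q=S[m]
    f=lambda p:np.hypot(Q[:,0]-p[0],Q[:,1]-p[1])-80
    r=least_squares(f,[np.median(Q[:,0]),np.median(Q[:,1])],loss="soft_l1",f_scale=4)
    print(n,m.sum(),r.x,np.median(np.abs(r.fun)),np.median(Q[:,2]),np.percentile(Q[:,2],[5,50,95]))
    B=W.reshape(-1,3)
    for lo,hi in((66,74),(81,89)):
        m=(B[:,2]>lo)&(B[:,2]<hi)&(np.hypot(B[:,0]-r.x[0],B[:,1]-r.x[1])<260)
        q=B[m,:2].astype(np.float32); print(lo,m.sum(),np.median(B[m,2]),cv2.minAreaRect(q))
E
```

```text
scene 1020 [ 527.05775984 -147.03614224] 4.526593275739948 230.7934892431606 [223.44686032 230.79348924 236.98121911]
66 1239 68.42199551026238 ((529.5603637695312, -98.91517639160156), (319.7031555175781, 271.9546813964844), 86.69822692871094)
81 607 83.49220146242999 ((539.3818359375, -44.71992492675781), (213.9620361328125, 247.1876678466797), 81.91020202636719)
side 1334 [ 521.84563764 -145.17842497] 4.122090945795591 232.12228675169234 [224.06353117 232.12228675 237.61200489]
66 1716 69.49061039264689 ((526.078369140625, -99.29562377929688), (321.2518310546875, 269.47637939453125), 86.57351684570312)
81 897 84.60151301231929 ((532.1159057617188, -39.964210510253906), (203.80911254882812, 227.4691925048828), 87.38163757324219)
```

View pics/scene0c.png

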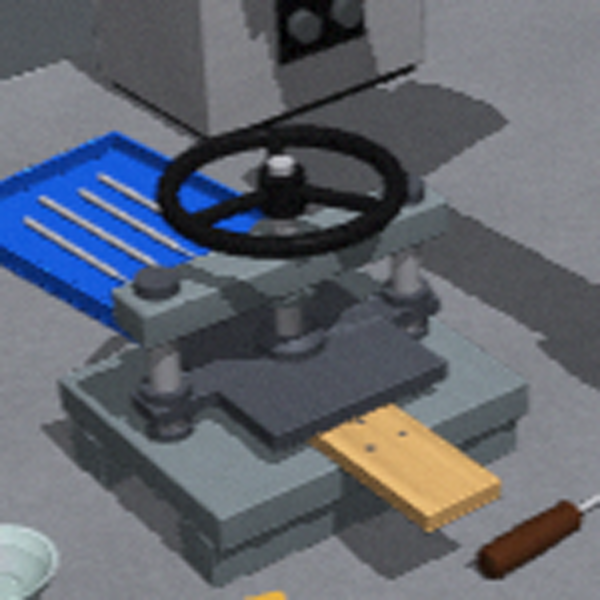

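View pics/side0c.png

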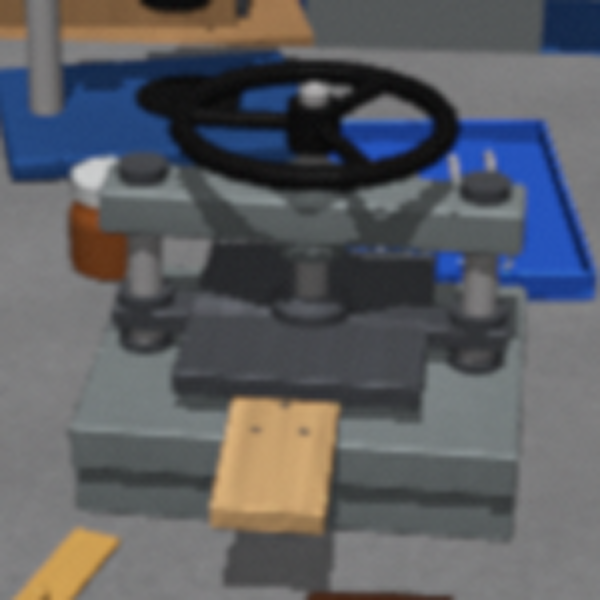

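The crops show the bed corners at side (73,432) and (517,460), and at scene (62,382), (218,520) and (527,385). Three wheel spokes are visible. I'll triangulate from these.

```bash
cat >> h.py <<'E'
def ray(c,u,v,z):
    T=c["cam_to_world"]; d=T[:3,:3]@np.array([(u-c["cx"])/c["fx"],-(v-c["cy"])/c["fy"],-1]); o=T[:3,3]
    return o+d*(z-o[2])/d[2]
E
python3 - <<'E'
from h import *
c1=pickle.load(open("scene0.pkl","rb"));c2=pickle.load(open("side0.pkl","rb"))
p=lambda c,o,u,v,z:ray(c,o[0]+u/4-.375,o[1]+v/4-.375,z).round(1)
o1=(205,140);o2=(260,140)
print("bed scene",[p(c1,o1,*q,70) for q in((62,382),(218,522),(527,385))])
print("bed side",[p(c2,o2,*q,70) for q in((73,432),(517,460))])
print("board end top scene",[p(c1,o1,*q,85) for q in((430,518),(500,480))], "side",[p(c2,o2,*q,85) for q in((210,517),(323,523))])
print("board sides at platen",[p(c1,o1,*q,85) for q in((315,437),)],[p(c2,o2,*q,85) for q in((233,400),(338,404))])
for n,c,o,pts in(("scene",c1,o1,[(190,222),(265,143),(390,200),(281,197)]),("side",c2,o2,[(193,118),(386,82),(368,172),(313,130)])):
    print(n,[p(c,o,*q,227) for q in pts])
W=cloud(c2)
for n,c in(("scene",c1),("side",c2)):
    W=cloud(c);
    for nm,(x0,x1,y0,y1) in dict().items():pass
# circle fit by silhouette: rim sampling
from scipy.optimize import least_squares
for n,c,o in(("scene",c1,o1),("side",c2,o2)):
    W=cloud(c); m=(W[...,2]>215)&(W[...,2]<245)&(np.hypot(W[...,0]-525,W[...,1]+146)<110)&(c["color"].max(2)<70)
    Q=W[m]
    def f(p):
        r=np.hypot(Q[:,0]-p[0],Q[:,1]-p[1]); k=r>68
        d=np.hypot(r-80,Q[:,2]-p[2])-8
        return np.where(k,d,0)
    r=least_squares(f,[525,-146,228],loss="soft_l1",f_scale=2); print(n,m.sum(),r.x,np.median(abs(r.fun)))
E
```

```text
bed scene [array([ 655.1, -254.8,   70. ]), array([668.7, -43. ,  70. ]), array([403.2, -27.6,  70. ])]
bed side [array([661. , -41.9,  70. ]), array([396.5, -30.3,  70. ])]
board end top scene [array([572.1,  62.2,  85. ]), array([509.4,  61.3,  85. ])] side [array([569.2,  67. ,  85. ]), array([506.6,  68.3,  85. ])]
board sides at platen [array([571.9, -60.6,  85. ])] [array([566.4, -61.5,  85. ]), array([503.3, -61.6,  85. ])]
scene [array([ 599.9, -152.9,  227. ]), array([ 493.2, -210.3,  227. ]), array([479.2, -86.6, 227. ]), array([ 532.7, -139.6,  227. ])]
side [array([ 597.8, -154.7,  227. ]), array([ 482.4, -220. ,  227. ]), array([490.1, -85.1, 227. ]), array([ 524.5, -142.3,  227. ])]
scene 1043 [ 524.93440735 -150.63597221  225.9611492 ] 0.7190508964641529
side 1279 [ 523.51859963 -150.87312746  227.69906681] 0.6392611571827258
```

Two independent rim fits agree: wheel centre (524, -151, 227), press yaw about -3°, and spokes near -2.5°, 117.5° and 237.5°. I'll rise, then go above the rim at 57°, midway between two spokes.

Emit:
carry_out(plan=[[60,[0,0,-33],[0,0,0]],[60,[0,0,-33],[0,0,0]],[60,[0,0,-33],[0,0,0]],[60,[34.2,-15,0],[0,0,0]],[60,[34.2,-15,0],[0,0,0]],[60,[34.2,-15,0],[0,0,0]],[60,[34.2,-15,0],[0,0,0]],[60,[34.2,-15,0],[0,0,0]],[60,[34.2,-15,0],[0,0,0]],[60,[34.2,-15,0],[0,0,0]],[60,[34.2,-15,0],[0,0,0]],[60,[34.2,-15,0],[0,0,0]],[60,[34.2,-15,0],[0,0,0]],[60,[34.2,-15,0],[0,0,0]],[60,[34.2,-15,0],[0,0,0]],[60,[34.2,-15,0],[0,0,0]],[60,[34.2,-15,0],[0,0,0]]], grip_force=40)

```text
time_s: 1.57
eef_pos: [568.0, -81.1, 330.1]
ee_rot: [-0.0, 0.976, 0.217, -0.0]
force: [0.6, -1.2, 0.1]
grip_width: 0.705
```

Emit:
carry_out(plan=[[60,[0,0,0],[0,0,1.1]],[60,[0,0,0],[0,0,1.1]],[60,[0,0,0],[0,0,1.1]],[60,[0,0,0],[0,0,1.1]],[60,[0,0,0],[0,0,1.1]],[60,[0,0,0],[0,0,1.1]],[60,[0,0,0],[0,0,1.1]],[60,[0,0,0],[0,0,1.1]],[60,[0,0,0],[0,0,0.87]],[60,[0,0,0],[0,0,0]],[60,[0,0,0],[0,0,0]]])

```text
time_s: 2.48
eef_pos: [567.1, -82.9, 330.1]
ee_rot: [-0.0, 0.959, -0.283, -0.0]
force: [0.5, 0.3, 0.7]
grip_width: 0.701
```

```bash
cat >> h.py <<'E'
def st():
    from rig import ctrl
    s=ctrl.sense(); q=s["ee_rot"]; r=R.from_quat([q[1],q[2],q[3],q[0]]).as_matrix()
    print("t",round(s["time_s"],2),"pos",s["eef_pos"].round(1),"phi",np.degrees(np.arctan2(r[1,0],r[0,0])).round(2),"zt",r[:,2].round(3),"F",s["force"].round(1),"M",s["wrist_torque"].round(2),"g",round(s["grip_width"]*85.4,1),"j",s["joints"].round(2))
    return s,r
def wrist(name):
    from rig import ctrl
    s,r=st(); c=ctrl.capture("wrist"); T=np.eye(4);T[:3,:3]=r;T[:3,3]=s["eef_pos"]
    c["cam_to_world"]=T@c["tool_from_camera"]; pickle.dump(c,open(name+".pkl","wb")); cv2.imwrite(f"pics/{name}.png",c["color"]); return c
def wproj(c,p):
    T=c["cam_to_world"]; q=(np.asarray(p,float)-T[:3,3])@T[:3,:3]; x,y,z=q[...,0],-q[...,1],-q[...,2]
    rr=np.hypot(x,y); th=np.arctan2(rr,z); return c["cx"]+c["fx"]*th*x/rr, c["cy"]+c["fy"]*th*y/rr
def wray(c,u,v,z):
    x=(u-c["cx"])/c["fx"]; y=(v-c["cy"])/c["fy"]; th=np.hypot(x,y); s=np.sinc(th/np.pi)
    d=c["cam_to_world"][:3,:3]@np.array([x*s,-y*s,-np.cos(th)]); o=c["cam_to_world"][:3,3]
    return (o+d*(z-o[2])/d[2])
def wcloud(c):
    z=c["range_z"].astype(float); v,u=np.mgrid[:480,:640]
    x=(u-c["cx"])/c["fx"]; y=(v-c["cy"])/c["fy"]; th=np.hypot(x,y); k=np.sinc(th/np.pi)/np.cos(th)
    P=np.stack([x*k*z,-y*k*z,-z],-1); T=c["cam_to_world"]; W=P@T[:3,:3].T+T[:3,3]; W[z==0]=np.nan; return W
E
python3 - <<'E'
from h import *
c=wrist("w1")
from scipy.optimize import least_squares
W=wcloud(c); m=(W[...,2]>215)&(W[...,2]<245)&(np.hypot(W[...,0]-525,W[...,1]+146)<110)&(c["color"].max(2)<90)
Q=W[m]
def f(p):
    r=np.hypot(Q[:,0]-p[0],Q[:,1]-p[1]); return np.where(r>68,np.hypot(r-80,Q[:,2]-p[2])-8,0)
r=least_squares(f,[525,-150,228],loss="soft_l1",f_scale=2); print(m.sum(),r.x,np.median(abs(r.fun)))
E
```

```text
t 2.48 pos [567.1 -82.9 330.1] phi -32.83 zt [-0.  0. -1.] F [0.5 0.3 0.7] M [0.03 0.03 0.03] g 59.8 j [-0.35  0.38  1.15  0.    1.61  1.79]
17880 [ 524.32009452 -153.37356383  227.36369083] 0.273538190557554
```

View pics/w1.png

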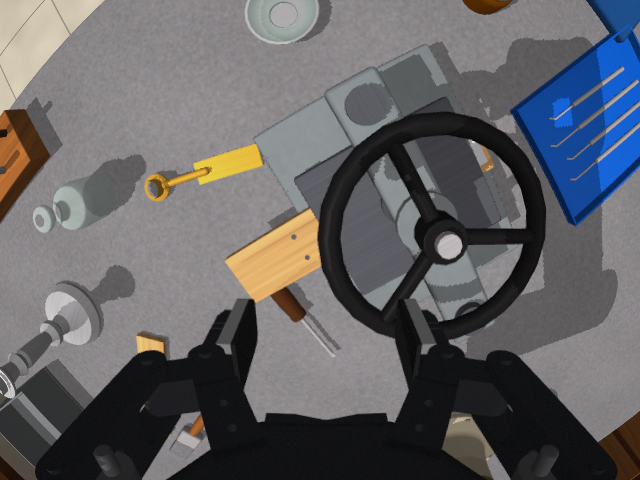

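The wrist view shows the wheel with its hub at (445,240) and spokes running to (535,237), (398,150) and (390,315). The grip spot between the pads, near (325,300), sits just outside the rim at image left. I'll check the spoke angles and where the planned grip falls in the image.

```bash
python3 - <<'E'
from h import *
c=pickle.load(open("w1.pkl","rb")); C=np.array([524.3,-152.5])
for q in((525,237),(400,155),(392,315)):
    p=wray(c,*q,227.4)[:2]-C; print(q,np.hypot(*p).round(1),np.degrees(np.arctan2(p[1],p[0])).round(1))
a=np.radians(57); print("grip px",wproj(c,[C[0]+80*np.cos(a),C[1]+80*np.sin(a),227.4]))
W=wcloud(c)
for lo,hi in((66,74),(80,90)):
    m=(W[...,2]>lo)&(W[...,2]<hi)&(np.hypot(W[...,0]-525,W[...,1]+100)<220); Q=W[m]; print(lo,m.sum(),np.median(Q[:,2]))
# bed/board corners
for nm,(u,v,z) in dict(boardL=(226,260,85),boardR=(258,303,85)).items(): print(nm,wray(c,u,v,z).round(1))
crop=c["color"][130:330,200:360]; cv2.imwrite("pics/w1c.png",cv2.resize(crop,None,fx=3,fy=3,interpolation=cv2.INTER_CUBIC))
E
```

```text
(525, 237) 71.4 -122.4
(400, 155) 65.5 -3.8
(392, 315) 69.1 120.9
grip px (np.float64(327.16109397364625), np.float64(236.96345068139402))
66 10477 69.16356208120874
80 5392 84.14315921169131
boardL [569.   50.5  85. ]
boardR [505.   51.6  85. ]
```

View pics/w1c.png

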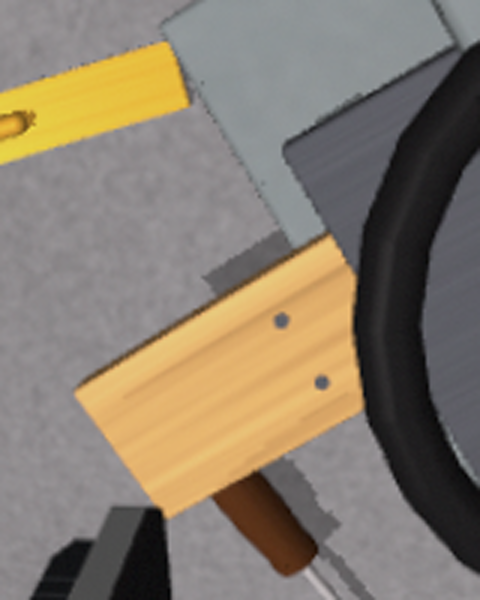

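```bash
python3 - <<'E'
from h import *
for n in("scene0","side0","w1"):
    c=pickle.load(open(n+".pkl","rb")); W=(wcloud if n=="w1" else cloud)(c); b=c["color"].astype(int)
    m=(b[...,2]-b[...,0]>50)&(W[...,2]>78)&(W[...,2]<92)&(abs(W[...,0]-537)<60)&(abs(W[...,1]-20)<90)
    Q=W[m]; print(n,m.sum(),Q[:,2].mean().round(1),np.percentile(Q[:,1],[1,99.5]).round(1),cv2.minAreaRect(Q[:,:2].astype(np.float32)))
    m=(W[...,2]>62)&(W[...,2]<75)&(abs(W[...,0]-600)<30)&(abs(W[...,1]+20)<90)
    Q=W[m]; print("  bed edge x570-630: y max",np.percentile(Q[:,1],[95,99,100]).round(1))
    m=(W[...,2]>62)&(W[...,2]<75)&(abs(W[...,0]-460)<30)&(abs(W[...,1]+20)<90)
    Q=W[m]; 
    if len(Q):print("  bed edge x430-490: y max",np.percentile(Q[:,1],[95,99,100]).round(1))
E
```

```text
scene0 641 82.5 [-61.3  60. ] ((539.0750122070312, -1.2688674926757812), (71.8888168334961, 129.40707397460938), 1.602655291557312)
  bed edge x570-630: y max [-42.1  15.7  47.3]
  bed edge x430-490: y max [-35.6 -32.4 -30.9]
side0 816 84.3 [-63.4  60.9] ((536.1419067382812, -2.8037643432617188), (129.04348754882812, 63.38956832885742), 88.32555389404297)
  bed edge x570-630: y max [-42.9 -40.  -39. ]
  bed edge x430-490: y max [-35.6 -32.7 -31.7]
w1 4917 84.1 [-59.9  53.4] ((537.1074829101562, -3.8929176330566406), (117.89736938476562, 64.3567886352539), 88.59136962890625)
  bed edge x570-630: y max [-49.6 -47.3  51.7]
  bed edge x430-490: y max [-54.6 -53.3 -52.4]
```

Emit:
carry_out(plan=[[45,[0,1.5,30],[0,0,0]],[45,[0,0,30],[0,0,0]],[45,[0,0,30],[0,0,0]],[45,[0,0,29],[0,0,0]],[45,[0,0,0],[0,0,0]],[45,[0,0,0],[0,0,0]]])

```text
time_s: 3.03
eef_pos: [566.1, -84.1, 211.2]
ee_rot: [-0.0, 0.959, -0.283, -0.001]
force: [0.8, -0.3, 1.3]
grip_width: 0.528
```

```bash
python3 -c "
from h import *
wrist('w2')"
```

```text
t 3.03 pos [566.1 -84.1 211.2] phi -32.91 zt [-0.002  0.001 -1.   ] F [ 0.8 -0.3  1.3] M [ 0.03 -0.04  0.02] g 45.1 j [-0.35  0.43  1.38 -0.    1.33  1.79]
```

View pics/w2.png

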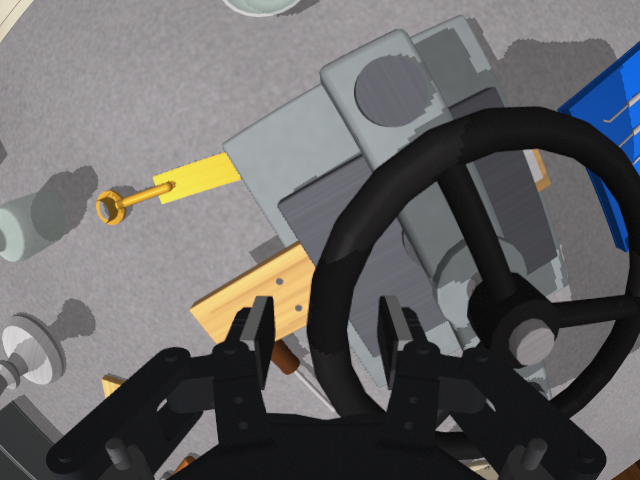

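The rim, at image x 310–348, is centred between the pads at about 268 and 385. I'll close on it.

Emit:
carry_out(plan=[[5,[0,0,0],[0,0,0]],[5,[0,0,0],[0,0,0]],[5,[0,0,0],[0,0,0]],[5,[0,0,0],[0,0,0]],[5,[0,0,0],[0,0,0]],[5,[0,0,0],[0,0,0]]])

```text
time_s: 3.58
eef_pos: [566.6, -85.3, 213.3]
ee_rot: [0.001, 0.959, -0.284, 0.001]
force: [-3.0, -4.2, 5.5]
grip_width: 0.177
```

```bash
python3 -c "
from h import *
st()"
```

```text
t 3.58 pos [566.6 -85.3 213.3] phi -32.97 zt [ 0.002 -0.003 -1.   ] F [-3.  -4.2  5.5] M [-0.71  0.51  0.2 ] g 15.1 j [-0.35  0.43  1.38 -0.    1.33  1.79]
```

Emit:
carry_out(plan=[[5,[-5.86,0.215,-0.28],[0,0,-0.7]],[5,[-5.86,0.215,-0.28],[0,0,-0.7]],[5,[-5.86,0.215,-0.28],[0,0,-0.7]],[5,[-5.86,0.215,-0.28],[0,0,-0.7]],[5,[-5.86,0.215,-0.28],[0,0,-0.7]],[5,[-5.86,0.215,-0.28],[0,0,-0.7]]])

```text
time_s: 4.08
eef_pos: [534.6, -74.0, 214.9]
ee_rot: [0.002, 0.998, -0.066, 0.003]
force: [4.3, -11.2, 1.4]
grip_width: 0.177
```

```bash
python3 -c "
from h import *
st()"
```

```text
t 4.08 pos [534.6 -74.  214.9] phi -7.6 zt [ 0.005 -0.005 -1.   ] F [  4.3 -11.2   1.4] M [-1.64 -0.52 -0.02] g 15.1 j [-0.35  0.35  1.48 -0.    1.3   1.35]
```

Emit:
carry_out(plan=[[5,[-5.86,0.5,-0.28],[0,0,-0.7]],[5,[-5.86,0.5,-0.28],[0,0,-0.7]],[5,[-5.86,0.5,-0.28],[0,0,-0.7]],[5,[-5.86,0.5,-0.28],[0,0,-0.7]],[5,[-5.86,0.215,-0.28],[0,0,-0.7]],[5,[-5.86,0.215,-0.28],[0,0,-0.7]],[5,[-5.86,0.215,-0.28],[0,0,-0.7]],[5,[-5.86,0.215,-0.28],[0,0,-0.7]],[5,[-5.86,0.215,-0.28],[0,0,-0.7]],[5,[-5.86,0.215,-0.28],[0,0,-0.7]],[5,[-5.86,0.215,-0.28],[0,0,-0.7]],[5,[-5.86,0.215,-0.28],[0,0,-0.7]],[5,[0,0,0],[0,0,0]],[5,[0,0,0],[0,0,0]]])

```text
time_s: 5.25
eef_pos: [470.1, -95.4, 218.3]
ee_rot: [0.003, 0.932, 0.363, 0.002]
force: [4.8, -7.8, 1.6]
grip_width: 0.179
```

```bash
python3 -c "
from h import *
st()"
```

```text
t 5.25 pos [470.1 -95.4 218.3] phi 42.61 zt [ 0.006 -0.005 -1.   ] F [ 4.8 -7.8  1.6] M [-1.28 -0.87  0.09] g 15.3 j [-0.44  0.22  1.65 -0.    1.26  0.38]
```

Emit:
carry_out(plan=[[40,[0,0,0],[0,0,0]],[40,[0,0,0],[0,0,0]],[40,[0,0,0],[0,0,0]],[40,[0,0,0],[0,0,0]]])

```text
time_s: 5.58
eef_pos: [468.5, -93.3, 216.6]
ee_rot: [-0.0, 0.932, 0.363, 0.0]
force: [-0.4, -0.7, -0.0]
grip_width: 0.468
```

```bash
python3 -c "
from h import *
from scipy.optimize import least_squares
c=wrist('w3')
W=wcloud(c); m=(W[...,2]>205)&(W[...,2]<255)&(np.hypot(W[...,0]-525,W[...,1]+150)<95)&(c['color'].max(2)<90)
Q=W[m]
def f(p):
    r=np.hypot(Q[:,0]-p[0],Q[:,1]-p[1]); return np.where(r>68,np.hypot(r-80,Q[:,2]-p[2])-8,0)
r=least_squares(f,[524,-152,232],loss='soft_l1',f_scale=2); print(m.sum(),r.x,np.median(abs(r.fun)))
"
```

```text
t 5.58 pos [468.5 -93.3 216.6] phi 42.62 zt [ 0.  0. -1.] F [-0.4 -0.7 -0. ] M [-0.06 -0.02  0.01] g 40.0 j [-0.44  0.22  1.66  0.    1.26  0.38]
38954 [ 524.32415739 -153.6347998   232.30978716] 0.21892934375189732
```

View pics/w3.png

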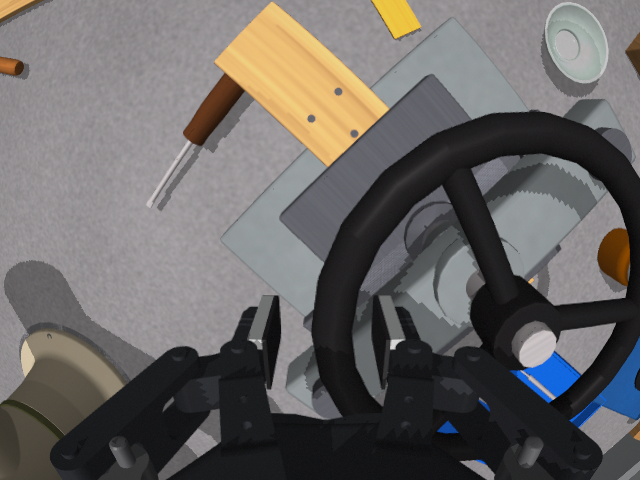

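The rim is held freely again and the wheel has risen 5 mm (about 74°). I'll re-centre 2 mm inward, regrip and turn.

Emit:
carry_out(plan=[[40,[0,2,0],[0,0,0]],[5,[0,0,0],[0,0,0]],[5,[0,0,0],[0,0,0]],[5,[0,0,0],[0,0,0]],[5,[0,0,0],[0,0,0]],[5,[0,0,0],[0,0,0]]])

```text
time_s: 6.13
eef_pos: [470.2, -95.3, 216.5]
ee_rot: [0.001, 0.932, 0.363, 0.0]
force: [2.6, -4.0, 0.1]
grip_width: 0.175
```

Emit:
carry_out(plan=[[5,[-5.86,0.215,-0.28],[0,0,-0.7]],[5,[-5.86,0.215,-0.28],[0,0,-0.7]],[5,[-5.86,0.215,-0.28],[0,0,-0.7]],[5,[-5.86,0.215,-0.28],[0,0,-0.7]],[5,[-5.86,0.215,-0.28],[0,0,-0.7]],[5,[-5.86,0.215,-0.28],[0,0,-0.7]],[5,[-5.86,0.215,-0.28],[0,0,-0.7]],[5,[-5.86,0.215,-0.28],[0,0,-0.7]],[5,[-5.86,0.215,-0.28],[0,0,-0.7]]])

```text
time_s: 6.88
eef_pos: [446.5, -140.3, 219.0]
ee_rot: [0.001, 0.763, 0.647, 0.002]
force: [11.8, 2.0, -3.4]
grip_width: 0.174
```

Emit:
carry_out(plan=[[5,[-5.86,0.215,-0.28],[0,0,-0.7]],[5,[-5.86,0.215,-0.28],[0,0,-0.7]],[5,[-5.86,0.215,-0.28],[0,0,-0.7]],[5,[-5.86,0.215,-0.28],[0,0,-0.7]],[5,[-5.86,0.215,-0.28],[0,0,-0.7]],[5,[-5.86,0.215,-0.28],[0,0,-0.7]],[5,[-5.86,0.215,-0.28],[0,0,-0.7]],[5,[-5.86,0.215,-0.28],[0,0,-0.7]],[5,[-5.86,0.215,-0.28],[0,0,-0.7]],[5,[0,0,0],[0,0,0]],[5,[0,0,0],[0,0,0]]])

```text
time_s: 7.8
eef_pos: [455.2, -190.9, 221.5]
ee_rot: [0.001, 0.513, 0.858, 0.002]
force: [11.5, 2.8, -2.2]
grip_width: 0.174
```

```bash
python3 -c "
from h import *
st()"
```

```text
t 7.8 pos [ 455.2 -190.9  221.5] phi 118.22 zt [ 0.004  0.002 -1.   ] F [11.5  2.8 -2.2] M [ 0.47 -1.84 -0.05] g 14.9 j [-0.64  0.25  1.61  0.    1.28 -1.13]
```

Now I'll release, measure the wheel's height and re-centre for the third grip.

Emit:
carry_out(plan=[[40,[0,0,0],[0,0,0]],[40,[0,0,0],[0,0,0]],[40,[0,0,0],[0,0,0]],[40,[0,0,0],[0,0,0]]])

```text
time_s: 8.13
eef_pos: [453.3, -191.6, 221.3]
ee_rot: [-0.0, 0.514, 0.858, -0.0]
force: [-0.7, -0.6, -0.7]
grip_width: 0.467
```

```bash
cat >> h.py <<'E'
def wheelfit(c):
    from scipy.optimize import least_squares
    W=wcloud(c); m=(W[...,2]>205)&(W[...,2]<262)&(np.hypot(W[...,0]-525,W[...,1]+150)<95)&(c['color'].max(2)<90)
    Q=W[m]
    def f(p):
        r=np.hypot(Q[:,0]-p[0],Q[:,1]-p[1]); return np.where(r>68,np.hypot(r-80,Q[:,2]-p[2])-8,0)
    r=least_squares(f,[524,-152,236],loss='soft_l1',f_scale=2); print(m.sum(),r.x,np.median(abs(r.fun)))
E
python3 -c "
from h import *
c=wrist('w4'); wheelfit(c)"
```

```text
t 8.13 pos [ 453.3 -191.6  221.3] phi 118.2 zt [-0.001  0.    -1.   ] F [-0.7 -0.6 -0.7] M [-0.01  0.04  0.  ] g 39.9 j [-0.64  0.25  1.61 -0.    1.28 -1.13]
39109 [ 524.795671   -153.55917277  237.26662342] 0.21735285926084202
```

View pics/w4.png

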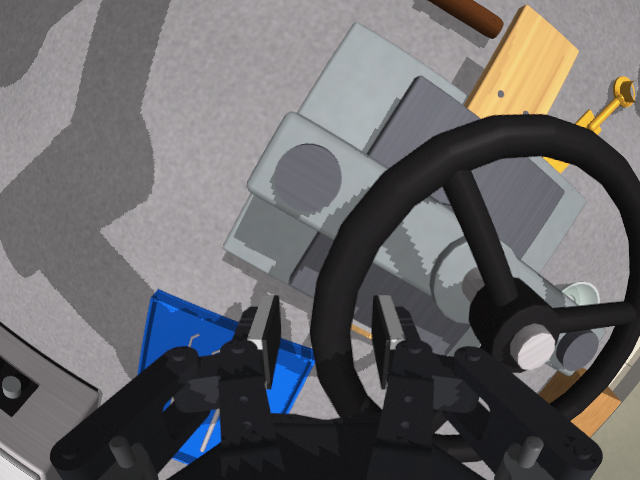

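Emit:
carry_out(plan=[[40,[0,2,0],[0,0,0]],[5,[0,0,0],[0,0,0]],[5,[0,0,0],[0,0,0]],[5,[0,0,0],[0,0,0]],[5,[0,0,0],[0,0,0]],[5,[0,0,0],[0,0,0]]])

```text
time_s: 8.68
eef_pos: [455.2, -190.8, 221.5]
ee_rot: [-0.0, 0.513, 0.858, -0.0]
force: [-0.7, 0.4, 1.5]
grip_width: 0.176
```

Emit:
carry_out(plan=[[5,[-5.86,0.215,-0.28],[0,0,-0.7]],[5,[-5.86,0.215,-0.28],[0,0,-0.7]],[5,[-5.86,0.215,-0.28],[0,0,-0.7]],[5,[-5.86,0.215,-0.28],[0,0,-0.7]],[5,[-5.86,0.215,-0.28],[0,0,-0.7]],[5,[-5.86,0.215,-0.28],[0,0,-0.7]],[5,[-5.86,0.215,-0.28],[0,0,-0.7]],[5,[-5.86,0.215,-0.28],[0,0,-0.7]],[5,[-5.86,0.215,-0.28],[0,0,-0.7]]])

```text
time_s: 9.43
eef_pos: [493.0, -225.6, 224.0]
ee_rot: [-0.001, 0.206, 0.979, 0.001]
force: [-3.8, 3.7, 4.8]
grip_width: 0.177
```

Emit:
carry_out(plan=[[5,[-5.86,0.215,-0.28],[0,0,-0.7]],[5,[-5.86,0.215,-0.28],[0,0,-0.7]],[5,[-5.86,0.215,-0.28],[0,0,-0.7]],[5,[-5.86,0.215,-0.28],[0,0,-0.7]],[5,[-5.86,0.215,-0.28],[0,0,-0.7]],[5,[-5.86,0.215,-0.28],[0,0,-0.7]],[5,[-5.86,0.215,-0.28],[0,0,-0.7]],[5,[-5.86,0.215,-0.28],[0,0,-0.7]],[5,[-5.86,0.215,-0.28],[0,0,-0.7]],[5,[-5.86,0.215,-0.28],[0,0,-0.7]],[5,[0,0,0],[0,0,0]],[5,[0,0,0],[0,0,0]],[5,[0,0,0],[0,0,0]]])

```text
time_s: 10.52
eef_pos: [550.6, -228.0, 226.9]
ee_rot: [0.0, -0.157, 0.988, 0.001]
force: [-0.9, 4.2, 3.3]
grip_width: 0.179
```

Emit:
carry_out(plan=[[40,[0,0,0],[0,0,0]],[40,[0,0,0],[0,0,0]],[40,[0,0,0],[0,0,0]],[40,[0,0,0],[0,0,0]]])

```text
time_s: 10.85
eef_pos: [550.5, -229.2, 226.6]
ee_rot: [-0.0, -0.156, 0.988, -0.0]
force: [0.4, -0.6, 0.1]
grip_width: 0.468
```

```bash
python3 -c "
from h import *
c=wrist('w5'); wheelfit(c)
from rig import ctrl
c=ctrl.capture('side'); pickle.dump(c,open('side1.pkl','wb')); crop(c,260,140,150,150,4,'pics/side1c.png')
W=cloud(c); c0=pickle.load(open('side0.pkl','rb')); W0=cloud(c0)
for w in(W0,W):
    m=(abs(w[...,0]-535)<60)&(w[...,1]>-95)&(w[...,1]<-68)&(w[...,2]>90)&(w[...,2]<130); print(m.sum(),np.median(w[m][:,2]))
"
```

```text
t 10.85 pos [ 550.5 -229.2  226.6] phi -162.01 zt [-0. -0. -1.] F [ 0.4 -0.6  0.1] M [ 0.02 -0.03 -0.01] g 39.9 j [-0.59  0.48  1.28 -0.    1.39 -2.48]
38986 [ 524.85426195 -153.07735558  242.59165745] 0.22592377846953893
287 100.47211581006866
274 115.84767291209056
```

View pics/side1c.png

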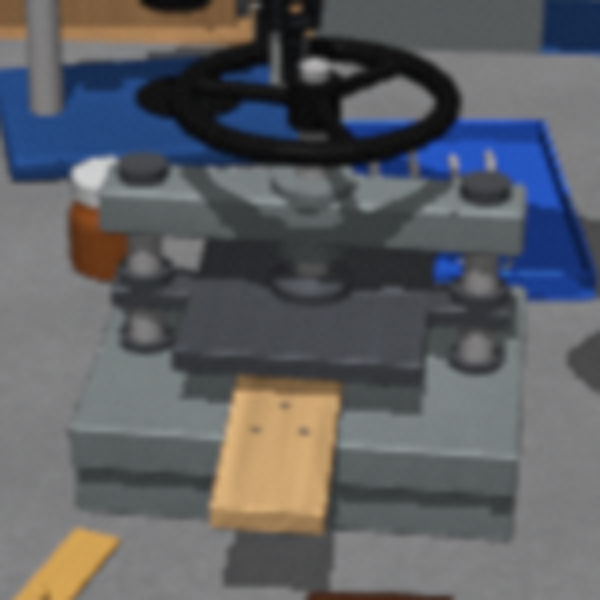

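View pics/w5.png

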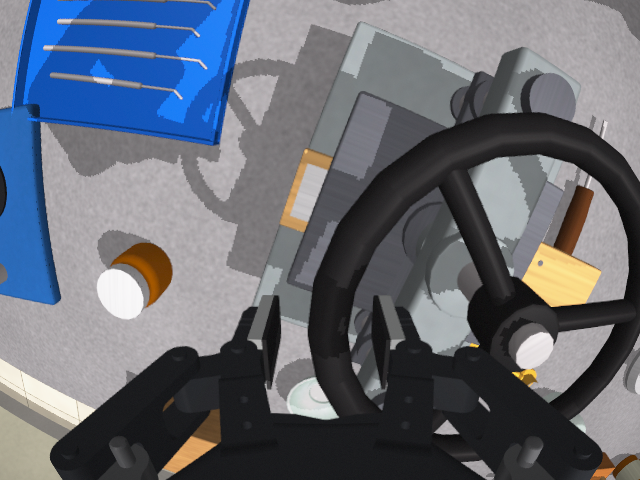

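The platen rose 15.2–15.4 mm, by both the wrist and side measurements, and the board hasn't moved. I'll check bystander clearances along the draw path.

```bash
python3 - <<'E'
from h import *
c=pickle.load(open("side1.pkl","rb")); c1=pickle.load(open("scene0.pkl","rb"))
for n,u,v,z in(("flask neck",219,287,125),("flask base",222,335,5),("candle top",256,318,222),("candle base",262,408,0),("bracket cup",255,305,30),("bracket plate",278,283,5),("sd handle L",338,294,12),("sd tip",408,295,5)):
    print(n,ray(c,u,v,z).round(0))
for n,u,v,z in(("flask neck",295,316,130),("candle top",396,305,222),("candle base",391,375,5),("bracket cup",287,320,25)): print(n,ray(c1,u,v,z).round(0))
E
```

```text
flask neck [743. 207. 125.]
flask base [746. 210.   5.]
candle top [627. 422. 222.]
candle base [632. 399.   0.]
bracket cup [688. 135.  30.]
bracket plate [656.  13.   5.]
sd handle L [511.  56.  12.]
sd tip [351.  38.   5.]
flask neck [752. 214. 130.]
candle top [637. 406. 222.]
candle base [628. 403.   5.]
bracket cup [705. 120.  25.]
```

Emit:
carry_out(plan=[[40,[0,0,-30],[0,0,0]],[40,[0,0,-30],[0,0,0]],[40,[0,0,-30],[0,0,0]],[40,[0,0,-20],[0,0,0]],[85,[0,0,0],[0,0,1.06]],[85,[0,0,0],[0,0,1.06]],[85,[0,0,0],[0,0,1.06]],[85,[0,0,0],[0,0,1.06]],[85,[0,0,0],[0,0,1.06]],[85,[0,0,0],[0,0,1.06]],[85,[0,0,0],[0,0,1.06]],[85,[0,0,0],[0,0,1.06]],[85,[0,0,0],[0,0,1.06]],[85,[0,0,0],[0,0,1.06]],[85,[0,0,0],[0,0,1.06]],[85,[0,0,0],[0,0,1.06]],[85,[0,0,0],[0,0,1.06]],[85,[0,0,0],[0,0,1.06]],[85,[0,0,0],[0,0,1.06]],[85,[0,0,0],[0,0,1.06]]])

```text
time_s: 12.62
eef_pos: [550.5, -229.1, 336.7]
ee_rot: [0.0, 0.67, 0.743, -0.0]
force: [0.5, 0.7, 0.3]
grip_width: 0.996
```

Emit:
carry_out(plan=[[85,[0,0,0],[0,0,1.06]],[85,[0,0,0],[0,0,0.2]],[85,[36,-2.6,0],[0,0,0]],[85,[36,-2.6,0],[0,0,0]],[85,[36,-2.6,0],[0,0,0]],[85,[36,-2.6,0],[0,0,0]],[85,[36,-2.6,0],[0,0,0]],[85,[36,-2.6,0],[0,0,0]],[85,[36,-2.6,0],[0,0,0]],[85,[0,0,30],[0,0,0]],[85,[0,0,30],[0,0,0]],[85,[0,0,30],[0,0,0]],[85,[0,0,30],[0,0,0]],[85,[0,0,0],[0,0,0]],[85,[0,0,0],[0,0,0]]])

```text
time_s: 13.87
eef_pos: [537.9, 23.3, 216.7]
ee_rot: [-0.001, 0.715, 0.699, -0.0]
force: [0.1, 0.8, 0.9]
grip_width: 0.994
```

```bash
python3 - <<'E'
from h import *
c=wrist("w6"); W=wcloud(c); b=c["color"].astype(int)
m=(b[...,2]-b[...,0]>50)&(W[...,2]>78)&(W[...,2]<92)&(abs(W[...,0]-537)<60)&(abs(W[...,1]-20)<90)
Q=W[m]; print(m.sum(),Q[:,2].mean().round(1),cv2.minAreaRect(Q[:,:2].astype(np.float32)))
E
```

```text
t 13.87 pos [537.9  23.3 216.7] phi 88.77 zt [-0.002  0.    -1.   ] F [0.1 0.8 0.9] M [ 0.01 -0.01  0.01] g 84.9 j [-0.17  0.35  1.48  0.    1.31 -0.15]
11456 84.2 ((536.9432373046875, -7.727222442626953), (126.1321792602539, 63.7392463684082), 88.42723083496094)
```

View pics/w6.png

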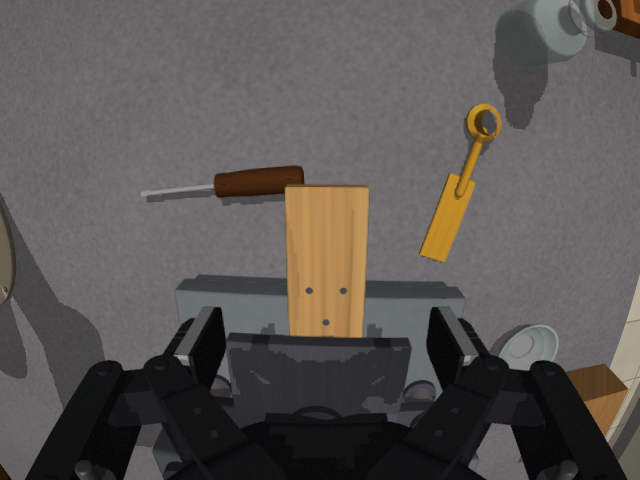

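The wrist view shows the board's free end at (287–369,186) with the bed's edge behind it at v≈290. The jaws straddle its centreline. I'll measure the overhang in this image.

```bash
cat >> h.py <<'E'
def edges(c,f=wcloud,ymin=-80,ymax=40,show=1):
    W=f(c); out=[]
    for x0 in range(420,650,10):
        if 490<x0<580: continue
        m=(abs(W[...,0]-x0)<5)&(W[...,2]>60)&(W[...,2]<76)&(W[...,1]>ymin)&(W[...,1]<ymax); q=W[m]
        if len(q)<20: continue
        zt=np.median(q[q[:,2]>66][:,2]); t=q[q[:,2]>zt-1.5]; out.append((x0,np.percentile(t[:,1],99),zt,len(t)))
    out=np.array(out); k=np.polyfit(out[:,0],out[:,1],1); print(out.round(1) if show else ''); print("edge slope deg",np.degrees(np.arctan(k[0])).round(2),"y at 532",np.polyval(k,532).round(1)); return k
E
python3 - <<'E'
from h import *
c=pickle.load(open("w6.pkl","rb")); edges(c)
cv2.imwrite("pics/w6c.png",cv2.resize(c["color"][170:350,160:480],None,fx=2.5,fy=2.5,interpolation=cv2.INTER_CUBIC))
c=pickle.load(open("side1.pkl","rb")); edges(c,cloud,show=0)
E
```

```text
[[420.  -38.2  69.2 175. ]
 [430.  -39.   69.2 143. ]
 [440.  -39.3  69.1 267. ]
 [450.  -39.9  69.2 402. ]
 [460.  -40.5  69.3 398. ]
 [470.  -41.1  69.3 412. ]
 [480.  -41.3  69.3 410. ]
 [490.  -41.8  69.3 410. ]
 [580.  -46.7  69.1 359. ]
 [590.  -46.7  69.2 352. ]
 [600.  -47.3  69.2 343. ]
 [610.  -48.2  69.2 326. ]
 [620.  -48.8  69.3 313. ]
 [630.  -48.7  69.1 199. ]
 [640.  -49.   68.9  85. ]]
edge slope deg -2.86 y at 532 -44.0

edge slope deg -3.0 y at 532 -39.7
```

View pics/w6c.png

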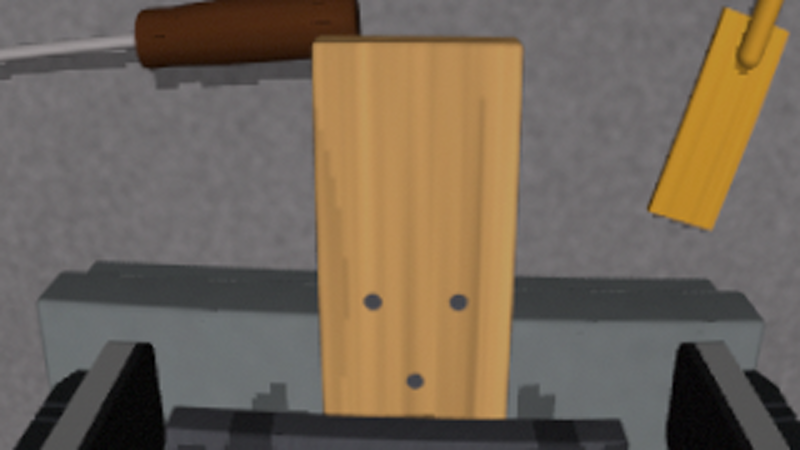

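Emit:
carry_out(plan=[[85,[0,0,30],[0,0,0]],[85,[0,0,30],[0,0,0]],[85,[0,0,30],[0,0,0]],[85,[0,0,30],[0,0,0]],[85,[0,0,20],[0,0,0]],[85,[0,0,12],[0,0,0]],[85,[0,0,12],[0,0,0]],[85,[0,0,0],[0,0,0]],[85,[0,0,0],[0,0,0]]])

```text
time_s: 14.67
eef_pos: [539.3, 23.1, 54.3]
ee_rot: [0.001, 0.715, 0.699, 0.001]
force: [-0.4, 0.2, -0.1]
grip_width: 0.994
```

```bash
python3 - <<'E'
from h import *
c=wrist("w7")
from rig import ctrl
c=ctrl.capture("side"); crop(c,240,140,200,150,4,"pics/side2c.png")
E
```

```text
t 14.67 pos [539.3  23.1  54.3] phi 88.71 zt [ 0.002 -0.    -1.   ] F [-0.4  0.2 -0.1] M [-0.05 -0.01  0.03] g 84.9 j [-0.17  0.55  1.65  0.    0.94 -0.15]
```

View pics/w7.png

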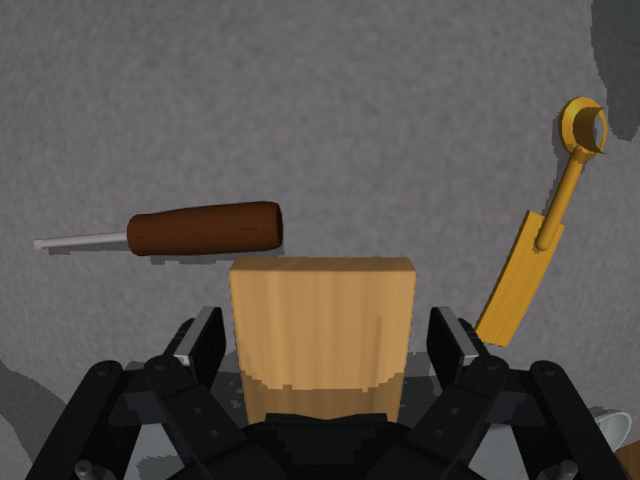

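View pics/side2c.png

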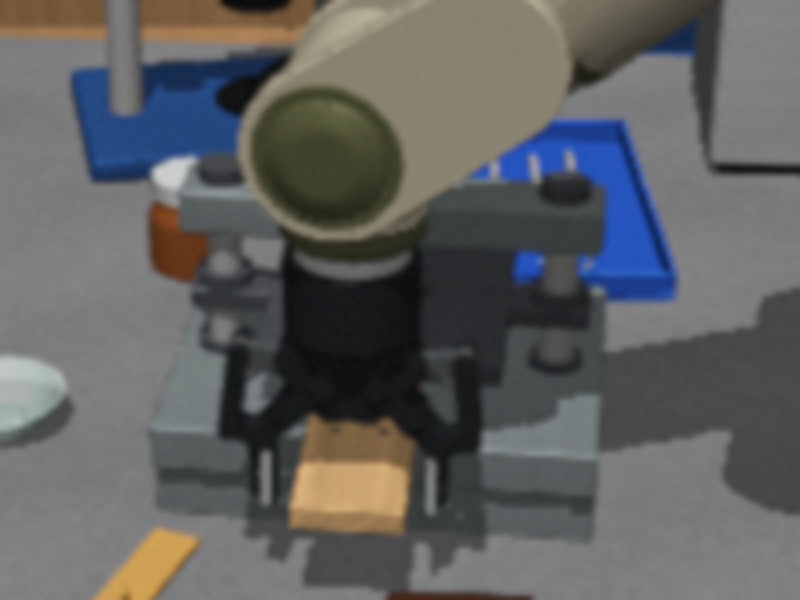

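The board is centred between the pads (232–413 against 226–428) and the fingers straddle it at board height. I'll close.

Emit:
carry_out(plan=[[56,[0,0,0],[0,0,0]],[56,[0,0,0],[0,0,0]],[56,[0,0,0],[0,0,0]],[56,[0,0,0],[0,0,0]],[56,[0,0,0],[0,0,0]],[56,[0,0,0],[0,0,0]]], grip_force=50)

```text
time_s: 15.27
eef_pos: [538.7, 23.3, 53.5]
ee_rot: [0.001, 0.715, 0.699, 0.0]
force: [0.0, 0.5, 6.9]
grip_width: 0.742
```

```bash
python3 -c "
from h import *
st()"
```

```text
t 15.27 pos [538.7  23.3  53.5] phi 88.7 zt [ 0.002 -0.    -1.   ] F [0.  0.5 6.9] M [-0.12  0.1  -0.08] g 63.3 j [-0.17  0.55  1.66 -0.    0.93 -0.15]
```

Emit:
carry_out(plan=[[56,[0,0,-0.5],[0,0,0]],[56,[0,0,0],[0,0,0]],[56,[0,0,0],[0,0,0]]])

```text
time_s: 15.52
eef_pos: [538.6, 23.3, 53.7]
ee_rot: [0.001, 0.715, 0.699, 0.0]
force: [0.7, -0.1, 3.7]
grip_width: 0.739
```

```bash
python3 -c "
from h import *
st()"
```

```text
t 15.52 pos [538.6  23.3  53.7] phi 88.7 zt [ 0.001 -0.    -1.   ] F [ 0.7 -0.1  3.7] M [-0.13 -0.16  0.05] g 63.1 j [-0.17  0.55  1.66 -0.    0.94 -0.15]
```

Emit:
carry_out(plan=[[56,[0,0,-0.5],[0,0,0]],[56,[2,0.06,0],[0,0,0]],[56,[4,0.11,0],[0,0,0]],[56,[5,0.14,0],[0,0,0]],[56,[5,0.14,0],[0,0,0]],[56,[5,0.14,0],[0,0,0]],[56,[5,0.14,0],[0,0,0]],[56,[5,0.14,0],[0,0,0]],[56,[5,0.14,0],[0,0,0]],[56,[4,0.11,0],[0,0,0]],[56,[0,0,0],[0,0,0]],[56,[0,0,0],[0,0,0]]])

```text
time_s: 16.52
eef_pos: [540.0, 64.0, 53.6]
ee_rot: [-0.0, 0.715, 0.699, 0.0]
force: [0.3, 2.4, 1.9]
grip_width: 0.742
```

```bash
python3 - <<'E'
from h import *
c=wrist("w8")
from rig import ctrl
c=ctrl.capture("side"); crop(c,240,140,200,150,4,"pics/side3c.png")
E
```

```text
t 16.52 pos [540.   64.   53.6] phi 88.72 zt [-0.     0.001 -1.   ] F [0.3 2.4 1.9] M [ 0.17 -0.04  0.01] g 63.3 j [-0.1   0.56  1.64  0.    0.94 -0.08]
```

View pics/side3c.png

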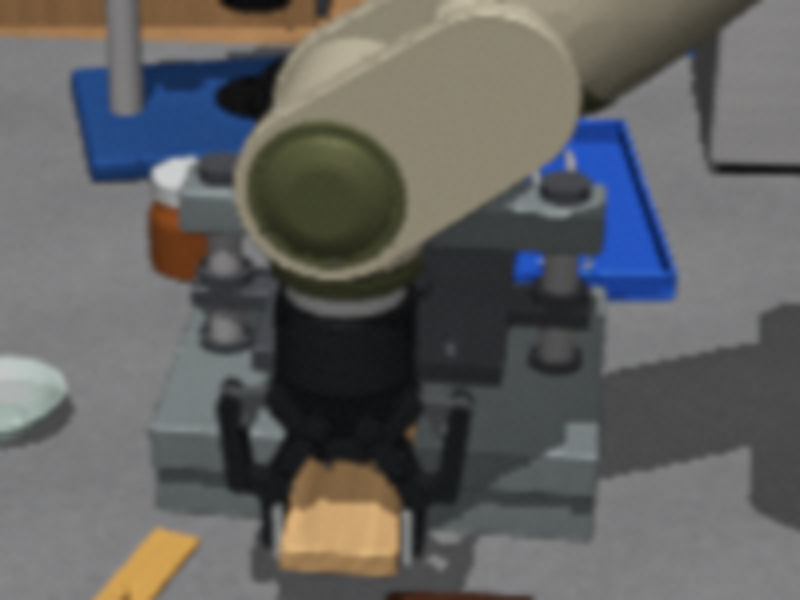

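View pics/w8.png

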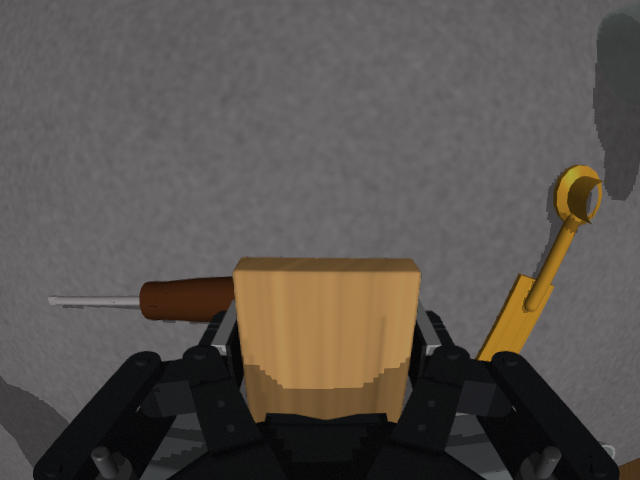

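The board follows without slip: its end stays at v≈258 in the wrist view. I'll draw on by about 57 mm and then look for the line.

Emit:
carry_out(plan=[[56,[3,0.08,0],[0,0,0]],[56,[5,0.14,0],[0,0,0]],[56,[5,0.14,0],[0,0,0]],[56,[5,0.14,0],[0,0,0]],[56,[5,0.14,0],[0,0,0]],[56,[5,0.14,0],[0,0,0]],[56,[5,0.14,0],[0,0,0]],[56,[5,0.14,0],[0,0,0]],[56,[5,0.14,0],[0,0,0]],[56,[5,0.14,0],[0,0,0]],[56,[5,0.14,0],[0,0,0]],[56,[4,0.11,0],[0,0,0]],[56,[0,0,0],[0,0,0]],[56,[0,0,0],[0,0,0]]])

```text
time_s: 17.78
eef_pos: [543.0, 120.7, 53.7]
ee_rot: [-0.0, 0.715, 0.699, 0.0]
force: [0.5, 0.6, -0.2]
grip_width: 0.742
```

```bash
python3 - <<'E'
from h import *
c=wrist("w9")
from rig import ctrl
for n,b in(("side",(240,140)),("scene",(205,160))):
    c=ctrl.capture(n); crop(c,*b,200,150,4,f"pics/{n}4c.png"); pickle.dump(c,open(n+"4.pkl","wb"))
E
```

```text
t 17.78 pos [543.  120.7  53.7] phi 88.71 zt [-0.  0. -1.] F [ 0.5  0.6 -0.2] M [ 0.02 -0.05 -0.02] g 63.3 j [0.01 0.58 1.6  0.   0.96 0.03]
```

View pics/side4c.png

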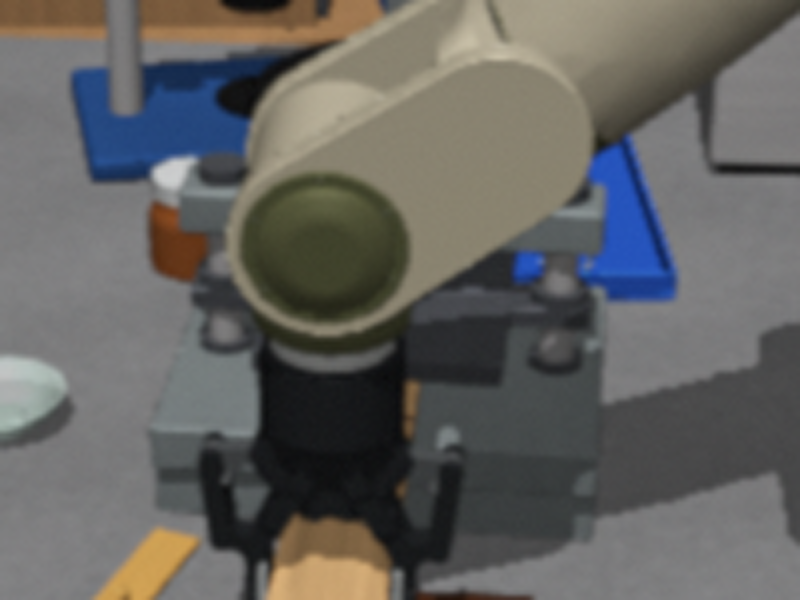

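View pics/scene4c.png

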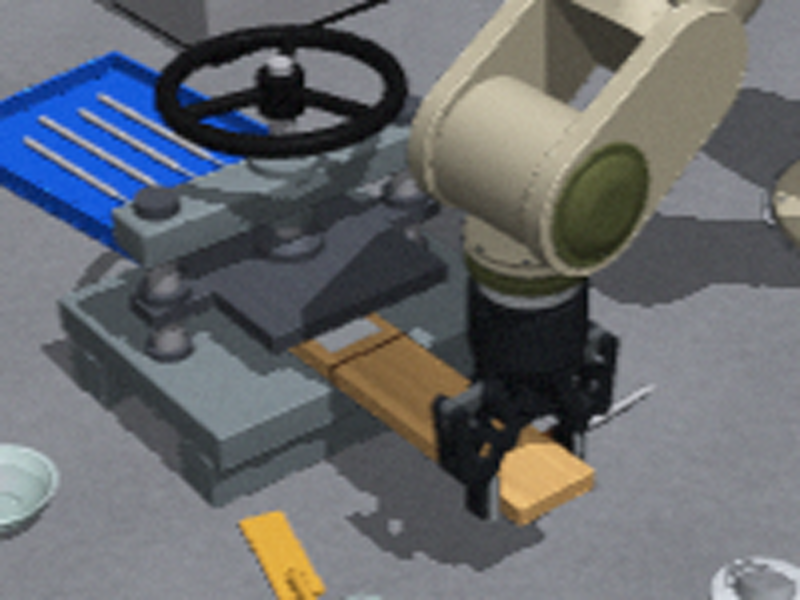

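View pics/w9.png

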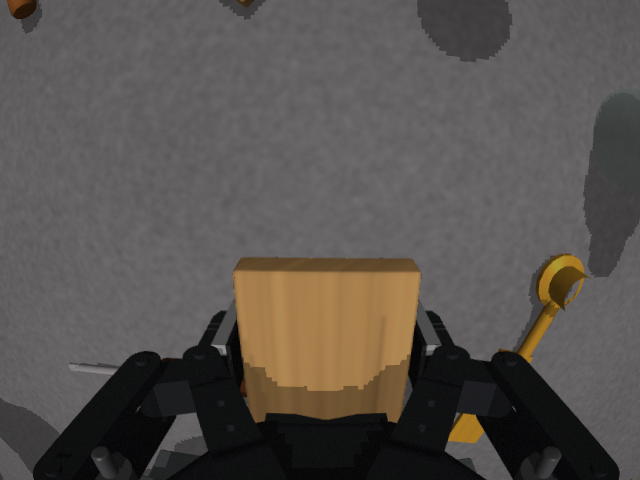

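The scene view shows the scored line from about (332,372) to (402,335), close to the bed's edge. I'll enlarge it and measure.

```bash
python3 - <<'E'
from h import *
c=pickle.load(open("scene4.pkl","rb")); crop(c,255,225,75,56,10,"pics/scene4d.png")
edges(c,cloud,show=0)
E
```

```text
edge slope deg -0.77 y at 532 -41.5
```

View pics/scene4d.png

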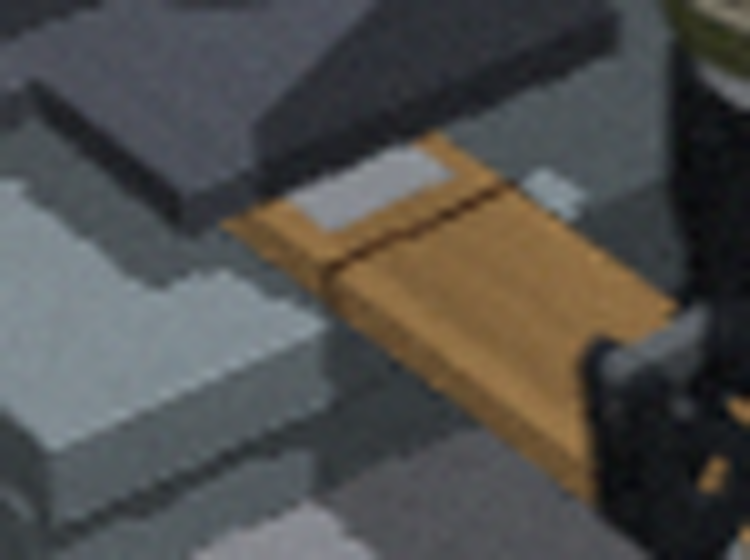

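```bash
python3 - <<'E'
from h import *
c=pickle.load(open("scene4.pkl","rb"))
p=lambda u,v,z:ray(c,255+u/10-.45,225+v/10-.45,z)
for n,q in dict(lineTopL=(325,268,85),lineTopR=(508,185,85),lineBotL=(325,299,70),edgeA=(50,450,70),edgeB=(325,326,70),edgeC=(675,182,70)).items(): print(n,p(*q).round(1))
A,B=p(50,450,70),p(675,182,70); d=(B-A)[:2]; n=np.array([d[1],-d[0]]); n/=np.linalg.norm(n); n*=np.sign(n[1]); print("yaw",np.degrees(np.arctan2(d[1],d[0])))
for q in((325,268,85),(508,185,85),(325,299,70)): print("line rel edge",((p(*q)-A)[:2]@n).round(1))
E
```

```text
lineTopL [571.6 -44.6  85. ]
lineTopR [508.1 -42.2  85. ]
lineBotL [568.2 -49.9  70. ]
edgeA [666.3 -44.3  70. ]
edgeB [576.1 -39.9  70. ]
edgeC [457.6 -28.7  70. ]
yaw 175.71930881400098
line rel edge -7.4
line rel edge -9.7
line rel edge -12.9
```

The scene measurement is noisy because the calibration is only good to about 2 mm. I'll calibrate the scene camera locally against the press's known geometry. First I'll enlarge the initial unobstructed view.

```bash
python3 - <<'E'
from h import *
c=pickle.load(open("scene0.pkl","rb")); crop(c,215,215,125,75,6,"pics/s0d.png")
E
```

```text
(no output)
```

View pics/s0d.png

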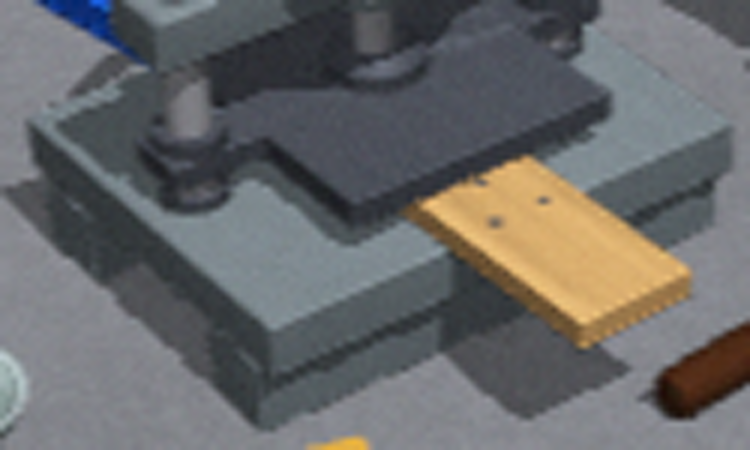

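Keypoints in this crop: bed top corners at (32,122), (272,332) and (733,130), and platen top corners at (352,207) and (610,95).

```bash
python3 - <<'E'
from h import *
c0=pickle.load(open("scene0.pkl","rb")); c=pickle.load(open("scene4.pkl","rb"))
K=np.array([[c["fx"],0,c["cx"]],[0,c["fy"],c["cy"]],[0,0,1]])
obj=np.array([[135,-110,70],[135,110,70],[-135,110,70],[75,90,101],[-75,90,101]],float)
px=np.array([[32,122],[272,332],[733,130],[352,207],[610,95]])/6-.42+215
obj=np.vstack([obj,[0,0,250]]);px=np.vstack([px,[205+281/4-.4,140+160/4-.4]])
# prior: rotation from calibration, press yaw -2.9
ps=np.radians(-2.9); Rp=np.array([[np.cos(ps),-np.sin(ps),0],[np.sin(ps),np.cos(ps),0],[0,0,1]])
T=c["cam_to_world"]; F=np.diag([1,-1,-1.])
R0=F@T[:3,:3].T@Rp; t0=F@T[:3,:3].T@(np.array([524.6,-152,0])-T[:3,3])
from scipy.optimize import least_squares
def pose(p): return R.from_rotvec(p[:3]).as_matrix()@R0, t0+p[3:]
def pr(p,o):
    r,t=pose(p); q=o@r.T+t; return np.c_[K[0,0]*q[:,0]/q[:,2]+K[0,2],K[1,1]*q[:,1]/q[:,2]+K[1,2]]
f=lambda p:np.r_[((pr(p,obj)-px)/.5).ravel(),p[:3]/.01,p[3:]/4]
s=least_squares(f,np.zeros(6)); print(s.x.round(4)); print((pr(s.x,obj)-px).round(2)); print("before",(pr(np.zeros(6),obj)-px).round(2))
def inv(u,v,z):
    r,t=pose(s.x); o=-r.T@t; d=r.T@np.linalg.inv(K)@[u,v,1]; return o+d*(z-o[2])/d[2]
for n,(u,v,z) in dict(lineTopL=(325,268,85),lineTopR=(508,185,85),lineBotL=(325,299,70),edgeA=(50,450,70),edgeB=(325,326,70),edgeC=(675,182,70)).items():
    print(n,inv(255+u/10-.45,225+v/10-.45,z).round(1))
# start board end
for u,v in((585,328),(690,270)): print("end0",inv(215+u/6-.42,215+v/6-.42,85).round(1))
# overlay of predicted edge and line candidates
im=cv2.resize(c["color"][225:281,255:330],None,fx=10,fy=10,interpolation=cv2.INTER_CUBIC)
P=lambda o:tuple(((pr(s.x,np.array([o],float))[0]-[255,225]+.45)*10).round().astype(int).tolist())
cv2.line(im,P((60,110,70)),P((-90,110,70)),(0,255,0),1); cv2.line(im,P((130,110,70)),P((60,110,70)),(0,255,0),1)
for y,col in((110,(255,0,0)),(105,(0,0,255))): cv2.line(im,P((42,y,85)),P((-26,y,85)),col,1)
cv2.imwrite("pics/s4o.png",im)
E
```

```text
[-8.1000e-03  3.6000e-03  1.4000e-03  2.2354e+00  4.9790e+00  2.5791e+00]
[[-1.04 -0.39]
 [-0.33 -0.12]
 [ 0.52 -0.8 ]
 [ 0.12 -0.01]
 [ 0.54  0.15]
 [ 0.08  0.89]]
before [[-2.   -1.91]
 [-0.99 -1.36]
 [-0.18 -2.46]
 [-0.58 -1.35]
 [-0.17 -1.44]
 [-0.76 -0.66]]
lineTopL [ 39.2 103.   85. ]
lineTopR [-25.  101.7  85. ]
lineBotL [35.9 97.5 70. ]
edgeA [134.5 109.   70. ]
edgeB [ 43.4 108.1  70. ]
edgeC [-76.6 112.3  70. ]
end0 [ 34.8 211.4  85. ]
end0 [-28.8 206.1  85. ]
```

View pics/s4o.png

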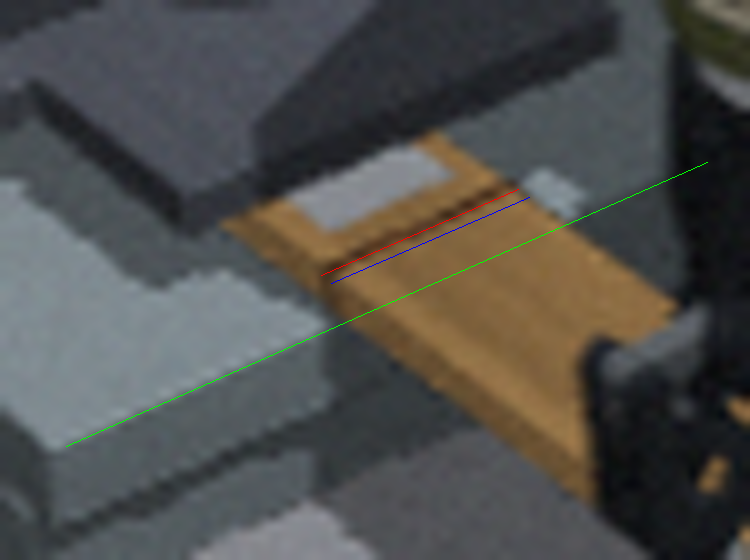

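In the corrected frame the line sits about 6–7 mm inside the edge, while odometry says about 3–4 mm. I'll cross-check with the board's end in the same image, since line to end must be 200 mm.

```bash
python3 - <<'E'
from h import *
c=pickle.load(open("scene4.pkl","rb")); crop(c,310,260,60,45,12,"pics/scene4e.png"); crop(c,280,235,40,30,20,"pics/scene4f.png")
E
```

```text
(no output)
```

View pics/scene4e.png

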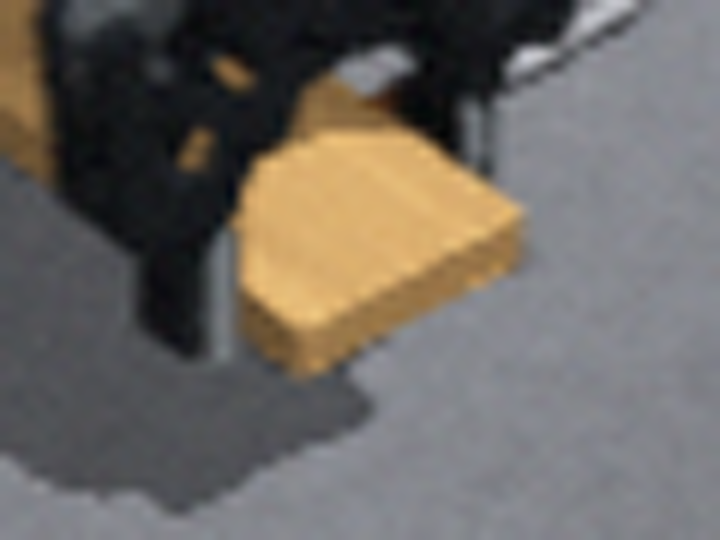

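View pics/scene4f.png

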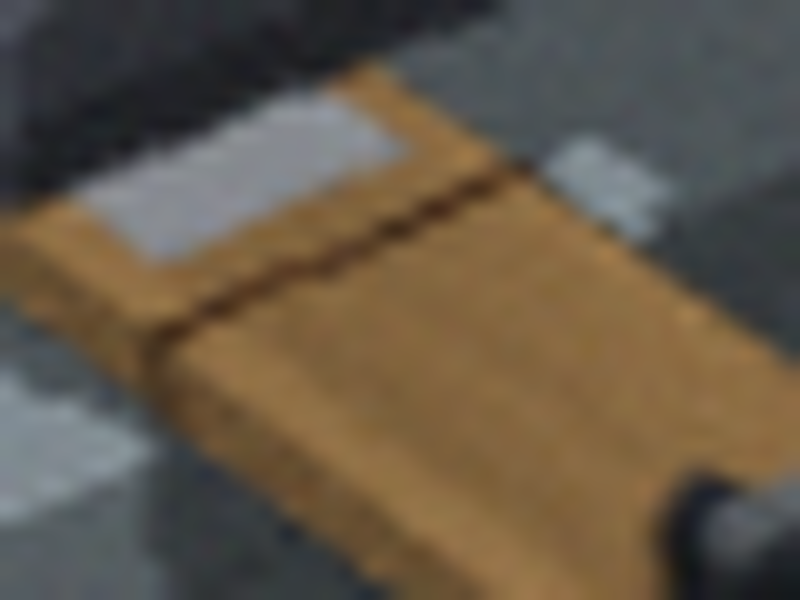

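```bash
python3 - <<'E'
from h import *
c=pickle.load(open("scene4.pkl","rb"))
K=np.array([[c["fx"],0,c["cx"]],[0,c["fy"],c["cy"]],[0,0,1]])
px=np.array([[32,122],[272,332],[733,130],[352,207],[610,95]])/6-.42+215
ps=np.radians(-2.9); Rp=np.array([[np.cos(ps),-np.sin(ps),0],[np.sin(ps),np.cos(ps),0],[0,0,1]])
T=c["cam_to_world"]; F=np.diag([1,-1,-1.])
R0=F@T[:3,:3].T@Rp; t0=F@T[:3,:3].T@(np.array([524.6,-152,0])-T[:3,3])
def mk(p):
    r=R.from_rotvec(p[:3]).as_matrix()@R0; t=t0+p[3:]
    def inv(u,v,z):
        o=-r.T@t; d=r.T@np.linalg.inv(K)@[u,v,1]; return o+d*(z-o[2])/d[2]
    return inv
pts=dict(lineL=(287.75-.48,251.9-.48,85),lineR=(306-.48,243.25-.48,85),endL=(335-.46,287.3-.46,85),endR=(353.75-.46,277.7-.46,85),edgeB=(287.3,256.5,70))
for nm,p in(("raw",np.zeros(6)),("fit",np.array([-8.1e-3,3.6e-3,1.4e-3,2.2354,4.979,2.5791]))):
    inv=mk(p); q={k:inv(*v) for k,v in pts.items()}; print(nm,{k:v.round(1) for k,v in q.items()})
    l=(q["lineL"]+q["lineR"])/2; e=(q["endL"]+q["endR"])/2; print("line->end",np.linalg.norm(e-l).round(1),"width",np.linalg.norm(q["endL"]-q["endR"]).round(1),np.linalg.norm(q["lineL"]-q["lineR"]).round(1))
E
```

```text
raw {'lineL': array([ 41.3, 110.3,  85. ]), 'lineR': array([-23.3, 108. ,  85. ]), 'endL': array([ 37.2, 309.9,  85. ]), 'endR': array([-25.5, 309.7,  85. ]), 'edgeB': array([ 43.4, 112.5,  70. ])}
line->end 200.7 width 62.7 64.6
fit {'lineL': array([ 38.9, 103.7,  85. ]), 'lineR': array([-26.2, 100.8,  85. ]), 'endL': array([ 35.1, 305.6,  85. ]), 'endR': array([-28.1, 304.9,  85. ]), 'edgeB': array([ 41.1, 105.9,  70. ])}
line->end 203.0 width 63.2 65.2
```

Relative to the locally visible edge, the line is about 3–3.5 mm short, which matches odometry and the 200 mm line-to-end check (about 3 mm). The global fit's extra offset also shows in its own edge point (105.9 instead of 110), so I discard it. I'll draw 3 mm more.

Emit:
carry_out(plan=[[56,[1.5,0.04,0],[0,0,0]],[56,[1.6,0.04,0],[0,0,0]],[56,[0,0,0],[0,0,0]],[56,[0,0,0],[0,0,0]],[56,[0,0,0],[0,0,0]],[56,[0,0,0],[0,0,0]]])

```text
time_s: 18.43
eef_pos: [543.2, 123.4, 53.7]
ee_rot: [-0.0, 0.715, 0.699, 0.0]
force: [-0.3, 0.4, 0.2]
grip_width: 0.741
```

```bash
python3 - <<'E'
from h import *
c=wrist("w10")
from rig import ctrl
for n,b in(("scene",(270,230)),):
    c=ctrl.capture(n); crop(c,*b,50,37,16,f"pics/{n}5c.png"); pickle.dump(c,open(n+"5.pkl","wb"))
c=ctrl.capture("side"); pickle.dump(c,open("side5.pkl","wb")); crop(c,240,180,160,120,5,"pics/side5c.png")
E
```

```text
t 18.43 pos [543.2 123.4  53.7] phi 88.68 zt [-0.  0. -1.] F [-0.3  0.4  0.2] M [-0.04 -0.02 -0.1 ] g 63.3 j [0.01 0.58 1.6  0.   0.96 0.04]
```

View pics/scene5c.png

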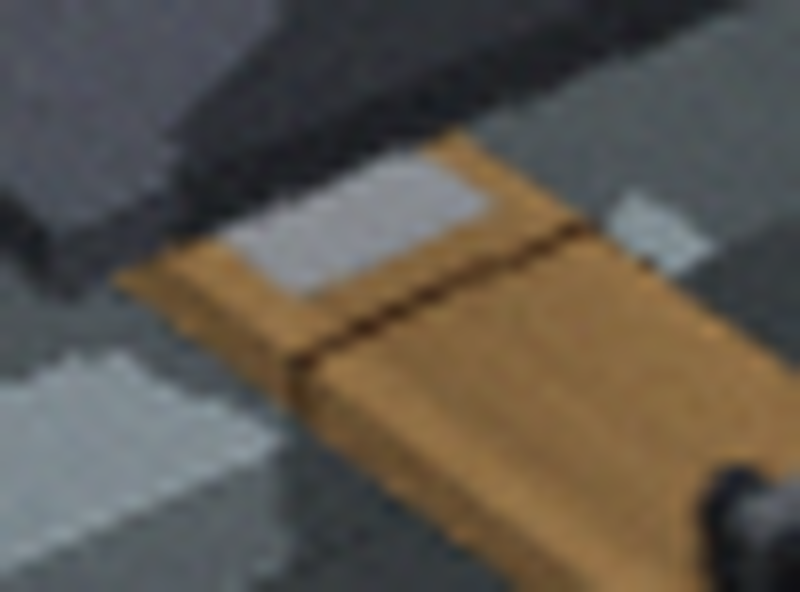

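View pics/side5c.png

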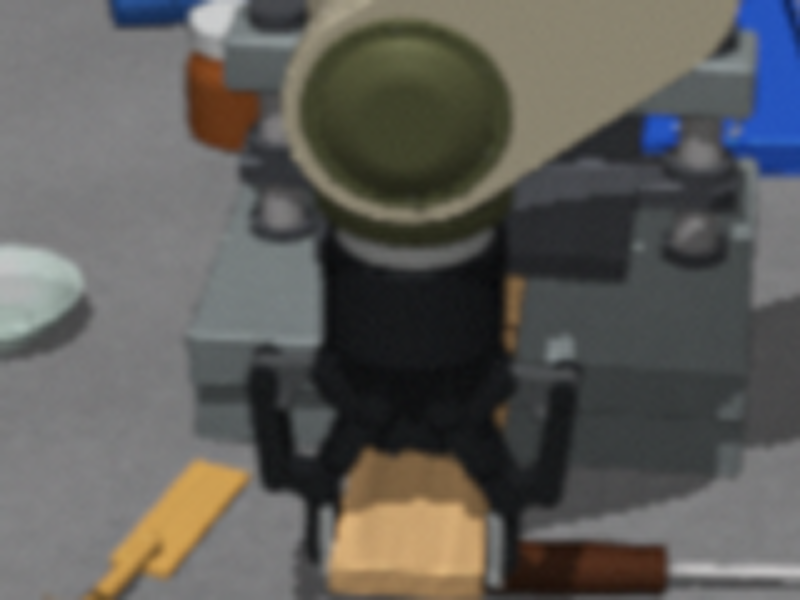

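View pics/w10.png

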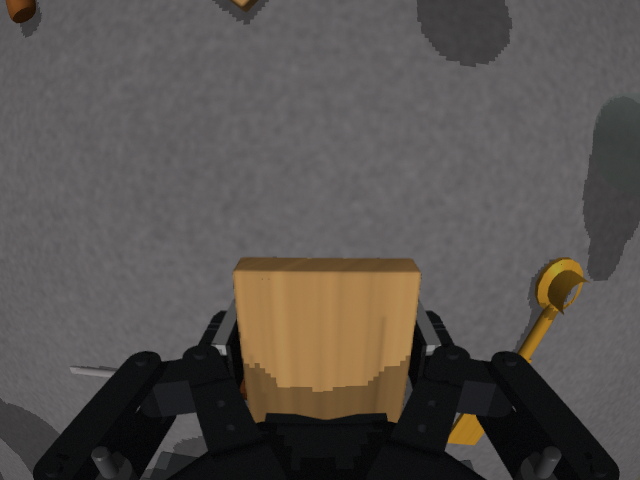

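The line at (290,362)–(590,228) is now almost at the bed's edge. I'll check the columns of raw pixels at the board's left side and at the bed edge for a sub-pixel reading.

```bash
python3 - <<'E'
from h import *
c=pickle.load(open("scene5.pkl","rb")); b=c["color"].astype(int)
for u in(284,287,288,289,292,296,300):
    print(u,[f"{v}:{b[v,u,2]},{b[v,u,0]}" for v in range(247,272)])
W=cloud(c)
print("pred px: ", [ (n,np.round(proj(c,p),2)) for n,p in dict(t=[571,-44,85],b=[571,-44,70],t2=[571,-34,85]).items()])
for u in(287,288,290): print(u,[tuple(W[v,u,1:].round(0).astype(int)) for v in range(250,262)])
E
```

```text
284 ['247:141,66', '248:144,69', '249:119,60', '250:105,49', '251:100,48', '252:92,53', '253:76,72', '254:77,89', '255:100,113', '256:128,147', '257:131,148', '258:135,153', '259:100,113', '260:87,99', '261:87,98', '262:87,101', '263:85,96', '264:86,97', '265:85,98', '266:90,103', '267:52,61', '268:50,60', '269:58,66', '270:80,93', '271:82,95']
287 ['247:135,129', '248:139,80', '249:145,72', '250:148,74', '251:134,66', '252:100,47', '253:100,50', '254:97,51', '255:92,76', '256:76,91', '257:100,111', '258:67,79', '259:68,78', '260:69,79', '261:69,76', '262:70,79', '263:81,93', '264:85,93', '265:75,89', '266:56,64', '267:49,59', '268:50,60', '269:51,58', '270:51,61', '271:50,61']
288 ['247:138,143', '248:135,98', '249:141,68', '250:144,69', '251:140,65', '252:69,33', '253:71,33', '254:70,26', '255:72,42', '256:60,62', '257:62,75', '258:54,63', '259:55,64', '260:51,62', '261:55,61', '262:55,63', '263:63,76', '264:63,73', '265:50,57', '266:55,60', '267:54,63', '268:51,59', '269:55,62', '270:50,60', '271:53,60']
289 ['247:138,143', '248:115,82', '249:138,66', '250:140,66', '251:115,51', '
[... 1827 characters left out ...]
p.int64(82)), (np.int64(-44), np.int64(82)), (np.int64(-45), np.int64(78)), (np.int64(-42), np.int64(77)), (np.int64(-42), np.int64(74)), (np.int64(-42), np.int64(70)), (np.int64(-44), np.int64(65)), (np.int64(-41), np.int64(65)), (np.int64(-42), np.int64(60)), (np.int64(-42), np.int64(57)), (np.int64(-44), np.int64(52))]
290 [(np.int64(-44), np.int64(85)), (np.int64(-39), np.int64(87)), (np.int64(-38), np.int64(84)), (np.int64(-36), np.int64(83)), (np.int64(-32), np.int64(83)), (np.int64(-34), np.int64(78)), (np.int64(-37), np.int64(72)), (np.int64(-35), np.int64(70)), (np.int64(-41), np.int64(61)), (np.int64(-41), np.int64(57)), (np.int64(-47), np.int64(49)), (np.int64(-44), np.int64(48))]
```

A direct pixel reading puts the line about 3.5–4 mm short (board-bottom/edge crossing at u≈289.1, line at u≈288.3). The end-based estimates give 0.4–1.5 mm short. Drawing 2.2 mm more keeps every estimate within about ±2 mm.

Emit:
carry_out(plan=[[56,[1.2,0.03,0],[0,0,0]],[56,[1,0.03,0],[0,0,0]],[56,[0,0,0],[0,0,0]],[56,[0,0,0],[0,0,0]],[56,[0,0,0],[0,0,0]],[56,[0,0,0],[0,0,0]],[56,[0,0,0],[0,0,0]],[56,[0,0,0],[0,0,0]]])

```text
time_s: 19.25
eef_pos: [543.3, 125.6, 53.7]
ee_rot: [-0.0, 0.715, 0.699, 0.0]
force: [-0.4, 1.2, 0.0]
grip_width: 0.743
```

```bash
python3 - <<'E'
from h import *
st()
from rig import ctrl
c=ctrl.capture("scene"); pickle.dump(c,open("scene6.pkl","wb")); b=c["color"].astype(int)
for u in(284,286,287,288,289,290,291): print(u,[f"{v}:{b[v,u,2]},{b[v,u,0]}" for v in range(250,262)])
crop(c,270,230,50,37,16,"pics/scene6c.png")
W=cloud(c); 
m=(b[...,2]-b[...,0]>40)&(W[...,2]>75)&(W[...,2]<95)&(abs(W[...,0]-540)<40)
Q=W[m]; print(len(Q)); A=np.c_[Q[:,0]-540,Q[:,1],np.ones(len(Q))]; print("board top plane tilt",np.linalg.lstsq(A,Q[:,2],rcond=None)[0])
E
```

```text
t 19.25 pos [543.3 125.6  53.7] phi 88.69 zt [ 0.  0. -1.] F [-0.4  1.2  0. ] M [ 0.04 -0.06  0.05] g 63.5 j [0.02 0.58 1.6  0.   0.96 0.04]
284 ['250:107,51', '251:103,51', '252:97,49', '253:78,73', '254:76,87', '255:81,94', '256:127,144', '257:130,148', '258:136,153', '259:101,114', '260:86,98', '261:91,102']
286 ['250:136,65', '251:101,48', '252:108,53', '253:102,49', '254:105,67', '255:76,87', '256:79,91', '257:132,151', '258:108,124', '259:87,100', '260:87,99', '261:82,94']
287 ['250:149,72', '251:130,61', '252:103,47', '253:103,48', '254:108,54', '255:87,70', '256:80,92', '257:98,113', '258:73,86', '259:68,79', '260:68,76', '261:67,77']
288 ['250:145,70', '251:142,68', '252:102,43', '253:80,33', '254:81,39', '255:77,42', '256:65,65', '257:62,74', '258:51,61', '259:57,64', '260:54,62', '261:58,66']
289 ['250:142,69', '251:138,65', '252:73,27', '253:85,38', '254:80,35', '255:74,32', '256:74,43', '257:60,55', '258:53,63', '259:53,61', '260:52,63', '261:51,59']
290 ['250:135,67', '251:113,52', '252:82,32', '253:131,64', '254:99,48', '255:98,45', '256:97,44', '257:97,49', '258:45,54', '259:55,62', '260:54,63', '261:56,62']
291 ['250:128,59', '251:70,28', '252:131,64', '253:149,72', '254:134,64', '255:100,49', '256:102,48', '257:109,51', '258:75,51', '259:54,61', '260:56,63', '261:56,63']
934
board top plane tilt [-1.96254875e-02 -3.67178204e-03  8.23657766e+01]
```

View pics/scene6c.png

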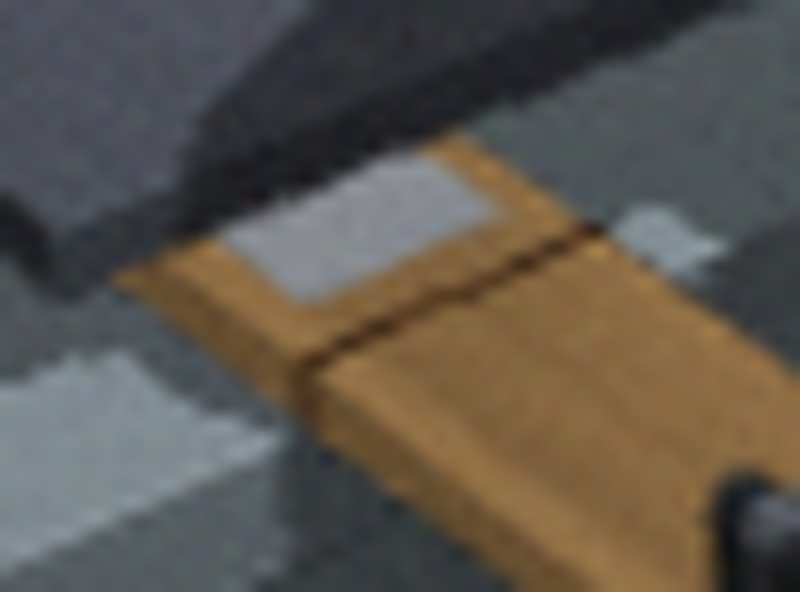

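The line's mark on the board side (u≈288.6) is now about 0.5 px, roughly 2 mm, from the point where the board crosses the edge. The end-based estimates put it 1–2 mm past. All of these are inside the ±5 mm band, so I'm handing in while holding.

```bash
python3 -c "
from rig import ctrl
print(ctrl.finish_job())"
```

```text
the job is handed in; nothing more can be done
None
```

The press is open, and the arm is holding the board level with its scored line at the edge of the bed to within about 2.5 mm. I handed the job in at about 19 s; no verdict was reported.

- **Press:** I wound the handwheel back in three grips at the rim, regripping in place, about 228° in all. The wrist camera showed a rise of 15.2 mm and the side camera about 15.4 mm. That is about 4 rad of turn, so a gap of about 15 mm. The board had not moved when I checked.
- **Board:** I took it by the free end at 50 N and drew it about 102 mm straight out. It did not slip in the fingers, and the wrist force stayed near zero. By camera it is about 1.3° off square and roughly 8 mm off the bed's middle. The board's top measured within about 0.2° of level along its length. Crosswise the scene camera showed about 1.1°, which I took to be camera error.
- **Line position (my checks disagreed):** The close view of the line against the edge put it 2 to 2.5 mm inside. Working from the board's end and the distance drawn put it 1 to 2 mm outside. I stopped between the two; all readings are within the 5 mm allowed.
- **Bystanders:** Nothing touched them, and those still in view had not shifted in the last pictures.

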